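Unstack the trinket boxes onto their display stands

ROBOT

A 6-joint arm with a two-finger parallel gripper is mounted at the origin on the work surface. World frame = base frame: x ahead of the robot, y to its left, z up, the work surface at z = 0. Lengths are in m, angles in rad, forces in N, time in s.
With the tool pointing down it reaches from about 0.3 to 0.85 m from the base axis. Payload 5.4 kg.
Tool frame: the origin (TCP) lies on the centre line of the jaws, within the pads' length; the fingertips stand 22 mm ahead of it and the grasp point (between the pads) lies 3 mm ahead of it; y points along the fingers, x is the direction in which the jaws open and shut, and the axes are right-handed (so a half turn about y gives the same grasp; the last joint's range is limited). The gripper opens to 85 mm and grips with 20 to 120 N. Pads are 22 mm wide; open, the fingers measure 114 mm over their backs; the gripper's body (76 mm by 85 mm) begins 54 mm behind the grasp point. The pads swing forward as they close: fully open they stand 13 mm farther back than shut.
Start: joints at [-1.412, 0.158, 1.597, -0, 1.386, -0.21], TCP at [0.207, -0.536, 0.253] pointing down, gripper open.
Joint ranges: [-2.91, 2.91], [-0.94, 2.29], [0.18, 2.7], [-1.29, 4.43], [0.17, 2.64], [-3, 3]. Speed limits (rad/s): [2.57, 2.57, 3.14, 3.14, 3.14, 3.14].

INTERFACE

Orientations are given as a unit quaternion [w, x, y, z].
In Python, from station import ctrl, viewer, ticket gives the robot as it stands.
- The arm moves only by the tool move_arm, never from a script. Its argument "increments" is a list of rows, each a list of 4 numbers: the shift along the tool's x, y, z in cm, then the turn about the tool's y in degrees. A call has 1 to 12 rows; each row is the pose to reach, as a shift and turn from the pose commanded when the call began, along the tool's axes at that moment; what a row does not reach only later rows make up. A row lasts 1/12 s, in which the tool goes at most 41.7 mm and 7.16 degrees, less where a joint would pass 70% of its speed; a pose out of reach is approached as far as the arm can. A call with a gripper value outside its range is refused whole. "grip" is the finger opening in cm, from 0 to 8.54, set as the call begins (left out, the last holds). The fingers move at their own pace and stop on an object; "force" is the grip in N (left out, the last holds). Time passes only in rows, so rows that repeat a pose let the fingers close. It gives the time, the measured TCP pose, the force and the opening at its end, in the units of the state.
- ctrl.state(): the state, without advancing time (a new reading comes with each control period).
- viewer.capture(name): name is "side" or "top"; returns a dict with "frame" (400x640x3 uint8, red, green, blue), "mtx" (3x3 intrinsics, pixels), "origin" and "orientation" of the camera in the world. Camera axes: x right, y down, z forward; pixel columns grow to the right and rows downward; lengths in m; the calibration is good to about 2 mm. A picture is of the moment at which its call begins. There is no depth.
- ticket.finish_job(): hands the job in, once; it reports no verdict.
The state is a dict: "time": time; "joint_positions": joint angles; "joint_vel": joint speeds; "joint_efforts": joint torques, N m; "tcp_pos": TCP position; "orientation": TCP orientation; "wrist_force": force on the tool from outside, world axes, zero at the start; "torque": the same for the moment, N m; "width": opening from 0.0 (shut) to 1.0 (fully open).
Only numpy, scipy, OpenCV 4.12 (cv2) and the standard library are available. Lean on these libraries where they do the work, as an engineer would, in place of code of your own. Each camera call takes 0.05 s, during which the arm holds its last target.

TASK

Take the stack of four dark wooden trinket boxes apart and set each one on the white display stand of its own shape (long rectangular, square, round, hexagonal), upright and centred on the grey felt, the long and the square box lined up with the edges of their stands. Set the boxes down gently, do not drop them, and leave the small blue bowl and the brass hand bell where they are.

Things in the scene. Friction and masses are not known exactly. Their poses are not given: they have to be found in the camera images.
- long_box: Long rectangular dark wooden box, 140 (x) x 60 (y) x 40 (z) mm, about 250 g, the bottom of the stack, standing on the counter. The square and the round box stand side by side on it, about 36 mm either side of its centre along its x, about 20 mm apart from one another. One piece: the lid stays shut. Flat top and underside, origin at the centre of the underside, z up.
- square_box: Square dark wooden box, 52 x 52 x 38 mm, sides along its x and y, about 120 g; at the start on one end of the long box (either end), its sides roughly along those of the long box. One piece: the lid stays shut. Flat top and underside, origin at the centre of the underside, z up.
- round_box: Round dark wooden box, diameter 52 mm, 38 mm high, about 110 g; at the start on the other end of the long box. One piece: the lid stays shut. Flat top and underside, origin at the centre of the underside, z up.
- hex_box: Small hexagonal dark wooden box, 40 mm across the flats, 46 mm across the corners, 30 mm high, about 60 g; two of its six flat sides face along its own +y and -y. At the start it stands on top of either the square or the round box, the highest of the stack. One piece: the lid stays shut. Flat top and underside, origin at the centre of the underside, z up.
- long_stand: White rectangular display stand, 172 (x) x 92 (y) mm, 12 mm high, with a 156 x 76 mm grey felt pad flush on its top; its felt-topped surface is level; fixed to the counter, origin at the centre of its underside, on the counter. For the long box, whose long sides go along its x.
- square_stand: White square display stand, 84 x 84 mm, 30 mm high, with a 68 x 68 mm grey felt pad; its felt-topped surface is level; fixed to the counter, origin at the centre of its underside, on the counter. For the square box, sides parallel to those of the stand (any quarter turn).
- round_stand: White round display stand, diameter 84 mm, 20 mm high, with a round grey felt pad of diameter 68 mm; its felt-topped surface is level; fixed to the counter, origin at the centre of its underside, on the counter. For the round box.
- hex_stand: White hexagonal display stand, 72 mm across the flats, 40 mm high, with a hexagonal grey felt pad 56 mm across the flats; its felt-topped surface is level; fixed to the counter, origin at the centre of its underside, on the counter. For the hexagonal box, which may be turned any way.
- bowl: Small blue ceramic bowl, loose, 48 mm in diameter and 30 mm high, standing among the stands; to be left alone. Origin at the centre of its underside. (A wooden spinning top 40 mm high, not listed, stands about too.)
- bell: Small brass hand bell with an upright wooden grip, loose, 42 mm in diameter and 57 mm high, standing among the stands; to be left alone. Origin at the centre of its underside.
There are look-alikes about, which are no part of the job. Leave any orange look-alike of the long_stand alone. Leave any red look-alike of the square_box alone.

How it is judged:
At the end, for the whole second after the job is handed in: Each of the four boxes stands upright (within 0.1 rad) and at rest, on top of the stand of its own shape, its centre within 12 mm of the stand's centre; the long box along its stand and the square box parallel to its stand's sides, both within 0.2 rad (square: any quarter turn) (horizontal distance between long_box and long_stand below 0.012 m and z of long_box in the frame of long_stand between 0.008 and 0.017 m and angle between each of long_box, square_box, round_box, hex_box's own z axis and vertical below 0.1 rad and linear speed of each of long_box, square_box, round_box, hex_box below 0.02 m/s and angular speed of each of long_box, square_box, round_box, hex_box below 0.2 rad/s and horizontal distance between square_box and square_stand below 0.012 m and z of square_box in the frame of square_stand between 0.026 and 0.035 m and horizontal distance between round_box and round_stand below 0.012 m and z of round_box in the frame of round_stand between 0.016 and 0.025 m and horizontal distance between hex_box and hex_stand below 0.012 m and z of hex_box in the frame of hex_stand between 0.036 and 0.045 m and angle between the x axis of long_box and the x axis of long_stand, either way round below 0.2 rad and (angle between the x axis of square_box and the x axis of square_stand, either way round below 0.2 rad or angle between the x axis of square_box and the y axis of square_stand, either way round below 0.2 rad)); the robot touches nothing.
It fails at once if a box is dropped or knocked flying (moves faster than 0.7 m/s with no finger on it, as after a fall of 25 mm) ((linear speed of long_box above 0.7 m/s and contact force between the fingers and long_box below 0.05 N) or (linear speed of square_box above 0.7 m/s and contact force between the fingers and square_box below 0.05 N) or (linear speed of round_box above 0.7 m/s and contact force between the fingers and round_box below 0.05 N) or (linear speed of hex_box above 0.7 m/s and contact force between the fingers and hex_box below 0.05 N)).
It fails at once if the small blue bowl is knocked over, or moved more than 20 mm (distance of bowl from where it was at the start of the episode above 0.02 m or angle between bowl's own z axis and vertical above 0.5 rad).
It fails at once if the brass bell is knocked over, or moved more than 20 mm (distance of bell from where it was at the start of the episode above 0.02 m or angle between bell's own z axis and vertical above 0.5 rad).
It also fails if it takes over 120 s, if anything falls off the work surface, if the arm or the gripper's body presses on something with over 40 N, if the wrist force passes 120 N, or if a joint passes its speed limit or range.

## Working session

There is one attempt and no reset: what is moved stays moved. The work goes in short steps, Python scripts to look and compute and a tool call to move; the robot and the scene stay as the last step left them, time stands still between calls to the robot, and variables do not carry over. Pictures are saved under pics/ and viewed, and the job is handed in when it is done.

Besides the shell and the picture viewer there is one more tool, called after ">>>" as name(argument=value, ...), one argument or row to a line, values as JSON. move_arm: Moves the arm, as the interface text tells. Its arguments: {"type":"object","properties":{"increments":{"type":"array"},"grip":{"type":"number"},"force":{"type":"number"}},"required":["increments"]}

```bash
mkdir -p pics
cat > h.py <<'E'
import numpy as np, cv2
from scipy.spatial.transform import Rotation as R
from station import ctrl, viewer, ticket
def cap(name,fn=None):
    c=viewer.capture(name)
    if fn: cv2.imwrite('pics/'+fn+'.png',c['frame'][:,:,::-1])
    return c
def rot(q): return R.from_quat([q[1],q[2],q[3],q[0]]).as_matrix()
def ray(c,uv):
    d=np.linalg.inv(c['mtx'])@np.array([uv[0],uv[1],1.0])
    o=np.array(c['orientation']); M=rot(o) if o.size==4 else o
    return np.array(c['origin']),M@d
def plane(c,uv,z):
    o,d=ray(c,uv); return o+d*(z-o[2])/d[2]
def proj(c,p):
    o=np.array(c['orientation']); M=rot(o) if o.size==4 else o
    q=np.array(c['mtx'])@(M.T@(np.array(p)-c['origin'])); return q[:2]/q[2]
def tri(c1,u1,c2,u2):
    o1,d1=ray(c1,u1);o2,d2=ray(c2,u2)
    d1/=np.linalg.norm(d1);d2/=np.linalg.norm(d2)
    s=np.linalg.lstsq(np.stack([d1,-d2],1),o2-o1,rcond=None)[0]
    a=o1+s[0]*d1;b=o2+s[1]*d2
    return (a+b)/2,np.linalg.norm(a-b)
E
python3 - <<'E'
from h import *
for n in('top','side'):
    c=cap(n,n+'0'); print(n,c['mtx'],c['origin'],c['orientation'])
print(ctrl.state())
E
```

```text
top [[417.7006781    0.         317.04054516]
 [  0.         417.7006781  197.54365021]
 [  0.           0.           1.        ]] [0.30333457 0.03315537 1.17151012] [ 0.05867011 -0.699912    0.70817973 -0.07185042]
side [[421.47986735   0.         319.82107574]
 [  0.         421.47986735 198.95804   ]
 [  0.           0.           1.        ]] [-0.05088159  0.62899326  0.6316303 ] [ 0.15629179 -0.31387783  0.82200361 -0.44873562]
{'time': 0.1, 'joint_positions': array([-1.41209595e+00,  1.58985963e-01,  1.59811276e+00,  2.48803731e-05,
        1.38619274e+00, -2.10095345e-01]), 'joint_vel': array([ 0.00129355, -0.00094777, -0.00186197,  0.00191301, -0.00022471,
       -0.00179108]), 'joint_efforts': array([-6.98607141e-05, -3.96990645e+01, -3.32337713e+01, -1.73410704e-04,
        4.15860573e-03,  8.42300267e-06]), 'tcp_pos': array([ 0.20719133, -0.5358351 ,  0.25241213]), 'orientation': array([ 0.58364104, -0.58275818,  0.40025467, -0.39943991]), 'wrist_force': array([-0.32240114, -0.30165027,  0.53224881]), 'torque': array([-0.06373307, -0.02587125,  0.02486617]), 'width': 1.0015420950340959}
```

View pics/top0.png

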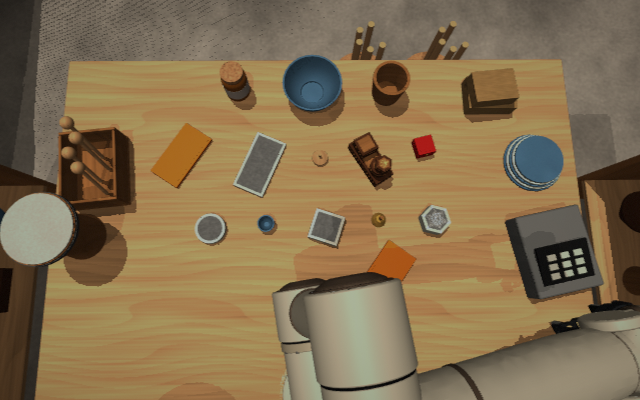

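View pics/side0.png

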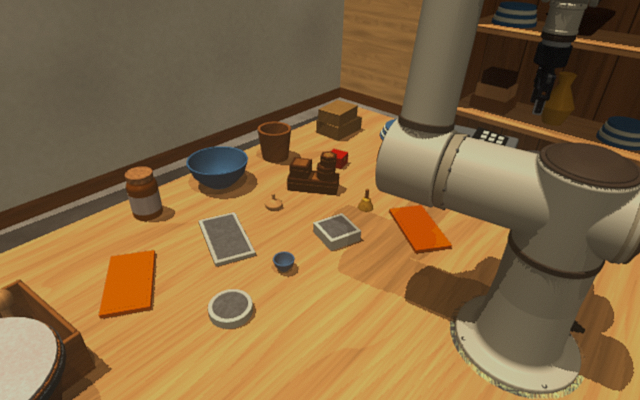

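The top view shows the dark stack at about (370,158). The white stands are long (260,164), square (326,227), round (210,228) and hex (435,220). The bowl is at (266,224), the bell at (378,219), and the red decoy at (424,147). The two orange slabs at (181,155) and (391,263) are also decoys. The dark stack fits the description, so I'll enlarge it to confirm.

Run:
```python
from h import *
t=cv2.imread('pics/top0.png');s=cv2.imread('pics/side0.png')
a=cv2.resize(t[120:200,330:450],(780,520),interpolation=cv2.INTER_CUBIC)
b=cv2.resize(s[140:205,275:365],(780,563),interpolation=cv2.INTER_CUBIC)
cv2.imwrite('pics/ct0.png',cv2.convertScaleAbs(a,alpha=1.8));cv2.imwrite('pics/cs0.png',cv2.convertScaleAbs(b,alpha=1.8))
print(rot(ctrl.state()['orientation']))
```

```text
[[ 3.60487905e-01 -2.44320982e-04  9.32763856e-01]
 [-9.32762417e-01  1.68132551e-03  3.60487789e-01]
 [-1.65635440e-03 -9.99998557e-01  3.78204081e-04]]
```

View pics/ct0.png

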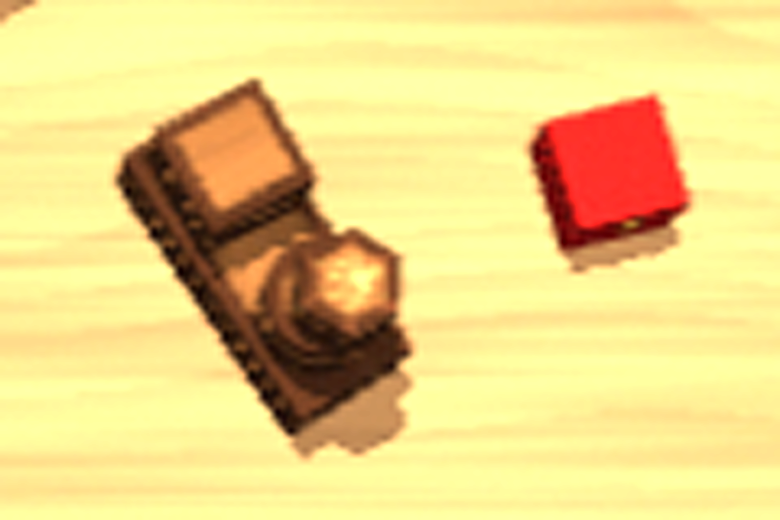

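View pics/cs0.png

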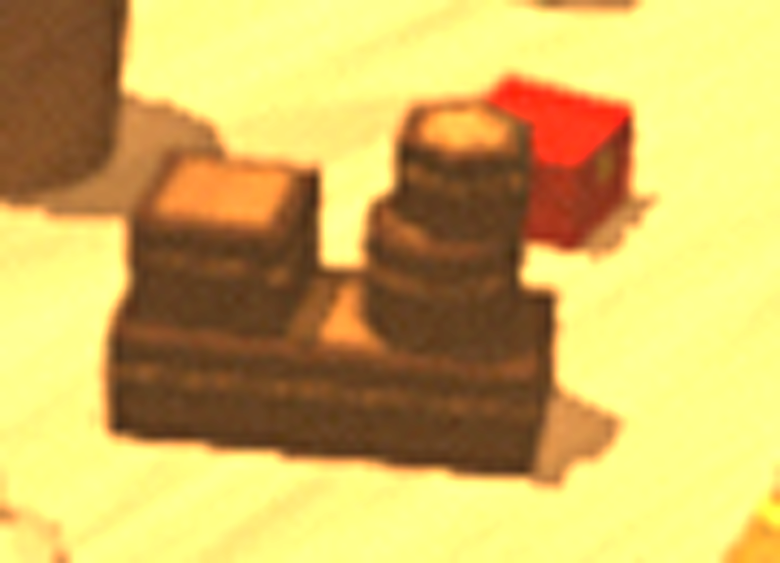

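```bash
cat > meas.py <<'E'
from h import *
def felt(c,win):
    f=c['frame'].astype(int); hsv=cv2.cvtColor(c['frame'],cv2.COLOR_RGB2HSV)
    m=((hsv[...,1]<70)&(hsv[...,2]>60)).astype(np.uint8)  # white+grey
    x0,y0,x1,y1=win; mm=np.zeros_like(m); mm[y0:y1,x0:x1]=m[y0:y1,x0:x1]
    g=((hsv[...,1]<70)&(hsv[...,2]>60)&(hsv[...,2]<145)).astype(np.uint8)*mm
    # grey part: 
    n,l,st,ce=cv2.connectedComponentsWithStats(g)
    i=1+np.argmax(st[1:,4]); 
    cn,_=cv2.findContours((l==i).astype(np.uint8),0,cv2.CHAIN_APPROX_NONE)
    cn=max(cn,key=cv2.contourArea); h=cv2.convexHull(cn); M=cv2.moments(h)
    return np.array([M['m10']/M['m00'],M['m01']/M['m00']]),st[i],h
E
python3 - <<'E'
from meas import *
T=cap('top');S=cap('side')
W={'long':((230,125,292,202),(195,205,260,268)),'square':((303,203,350,250),(308,208,366,254)),'round':((190,208,232,248),(202,284,258,332)),'hex':((415,200,455,240),None)}
for k,(a,b) in W.items():
    u,st,h=felt(T,a); print(k,'top',u.round(1),st)
    if b:
        v,st2,h2=felt(S,b); print('  side',v.round(1),st2); print('  tri',tri(T,u,S,v))
    z={'long':.012,'square':.03,'round':.02,'hex':.04}[k]
    print('  plane',plane(T,u,z))
    P=np.array([plane(T,p[0],z)[:2] for p in h]).astype(np.float32)
    print('  rect',cv2.minAreaRect(P))
E
```

```text
long top [259.3 163.7] [ 237  135   46   58 1417]
  side [225.5 236.4] [ 203  215   48   44 1314]
  tri (array([0.6211511 , 0.17405317, 0.00593404]), np.float64(0.0016613819749864737))
  plane [0.62013743 0.17389235 0.012     ]
  rect ((0.6211090087890625, 0.17336878180503845), (0.07695001363754272, 0.15685021877288818), 66.37508392333984)
square top [326.3 226.5] [311 212  31  30 626]
  side [337. 226.] [318 215  39  23 396]
  tri (array([ 0.43544156, -0.01428144,  0.02788993]), np.float64(0.0009528405603137885))
  plane [ 0.43559541 -0.01393071  0.03      ]
  rect ((0.435886412858963, -0.01414283737540245), (0.06857377290725708, 0.06819343566894531), 70.88592529296875)
round top [209.5 227.9] [198 216  24  25 481]
  side [229.6 304.7] [212 292  36  27 708]
  tri (array([0.4367681 , 0.30817296, 0.0171294 ]), np.float64(0.00023059907552167038))
  plane [0.43652286 0.30756992 0.02      ]
  rect ((0.43640971183776855, 0.307623952627182), (0.06686656922101974, 0.06314677745103836), 1.6466461420059204)
hex top [436.  218.5] [425 208  23  22 329]
  plane [ 0.45294769 -0.31517323  0.04      ]
  rect ((0.45317983627319336, -0.3151977062225342), (0.05519886687397957, 0.06224744766950607), 42.71741485595703)
```

Run:
```python
from meas import *
T=cap('top');S=cap('side')
ft=lambda x,y:np.array([330+(x+.5)/6.5-.5,120+(y+.5)/6.5-.5])
fs=lambda x,y:np.array([275+(x+.5)/8.667-.5,140+(y+.5)/8.667-.5])
sqT=[ft(158,132),ft(258,81),ft(313,180),ft(212,235)]
# side: far corners etc.
sq3=[plane(T,u,.078) for u in sqT]
print(np.round(sq3,4), np.mean(sq3,0))
for p in sq3: 
    q=proj(S,p); print('side crop',(q-[275,140])*8.667)
e=(sq3[1]-sq3[0]); print('ang e01',np.degrees(np.arctan2(e[1],e[0])),np.linalg.norm(e)); e=sq3[2]-sq3[1];print(np.degrees(np.arctan2(e[1],e[0])),np.linalg.norm(e))
hx=[ft(352,230),ft(400,262),ft(396,318),ft(345,338),ft(298,312),ft(303,255)]
h3=[plane(T,u,.108) for u in hx]; print(np.round(h3,4),np.mean(h3,0))
hc=np.mean(hx,0); print('hex tri',tri(T,hc,S,fs(466,131)))
print('sq tri',tri(T,np.mean(sqT,0),S,fs(228,184)))
for p in h3: print('side crop',(proj(S,p)-[275,140])*8.667)
# long box: bottom/ top corners
lg=[ft(122,180),ft(292,434),ft(410,352)]
print('long top corners? @.04',[plane(T,u,.04).round(4) for u in lg])
print('expect hex over round; round centre from square+72mm')
```

```text
[[ 0.6673 -0.0918  0.078 ]
 [ 0.6895 -0.1348  0.078 ]
 [ 0.6458 -0.1564  0.078 ]
 [ 0.6222 -0.1131  0.078 ]] [ 0.65619847 -0.12401399  0.078     ]
side crop [127.40924333 207.72993024]
side crop [171.36193704 139.32930229]
side crop [315.46516424 160.4004025 ]
side crop [278.80976361 231.93348289]
ang e01 -62.710400598465604 0.04845126305707382
-153.7484977356204 0.0488072292714489
[[ 0.615  -0.1663  0.108 ]
 [ 0.6014 -0.1853  0.108 ]
 [ 0.5779 -0.1826  0.108 ]
 [ 0.5698 -0.1615  0.108 ]
 [ 0.5808 -0.1429  0.108 ]
 [ 0.6047 -0.1459  0.108 ]] [ 0.59160736 -0.16407145  0.108     ]
hex tri (array([ 0.59195262, -0.1644367 ,  0.10627616]), np.float64(0.00018507671820279175))
sq tri (array([ 0.65552794, -0.12373381,  0.07980621]), np.float64(3.120438579281867e-05))
side crop [409.94962509  96.96652547]
side crop [481.60236532  90.88170634]
side crop [533.52820602 117.18471156]
side crop [510.92414048 148.20486948]
side crop [444.68989888 157.09057463]
side crop [392.3308465  129.00946123]
long top corners? @.04 [array([ 0.6583, -0.0798,  0.04  ]), array([ 0.5448, -0.1495,  0.04  ]), array([ 0.5804, -0.2017,  0.04  ])]
expect hex over round; round centre from square+72mm
```

```bash
cat >> h.py <<'E'
def go(x,y,z,yaw):
    s=ctrl.state(); M=rot(s['orientation']); d=M.T@(np.array([x,y,z])-s['tcp_pos'])*100
    a=np.degrees(np.arctan2(M[1,0],M[0,0])); t=-(yaw-a); t=(t+90)%180-90
    print('inc',d.round(2),round(t,1),'now',s['tcp_pos'].round(4),round(a,1),'F',s['wrist_force'].round(2),'w',round(s['width'],3),'t',round(s['time'],2),'j6',s['joint_positions'][5].round(2),'rows~',round(np.linalg.norm(d)/4.17,1),round(abs(t)/7.16,1), 'tilt',np.degrees(np.arccos(-M[2,1])).round(2))
E
python3 -c "
from h import *
go(.592,-.164,.19,-95)"
```

```text
inc [-20.84   6.32  49.3 ] 26.1 now [ 0.2073 -0.5361  0.253 ] -68.9 F [-0.11  0.18 -0.51] w 0.999 t 0.3 j6 -0.21 rows~ 12.9 3.6 tilt 0.04
```

>>> move_arm(
  increments=[
    [-20.8, 0, 49.3, 26],
    [-20.8, 0, 49.3, 26],
    [-20.8, 0, 49.3, 26],
    [-20.8, 0, 49.3, 26],
    [-20.8, 0, 49.3, 26],
    [-20.8, 0, 49.3, 26],
    [-20.8, 0, 49.3, 26],
    [-20.8, 0, 49.3, 26],
    [-20.8, 0, 49.3, 26],
    [-20.8, 0, 49.3, 26],
    [-20.8, 0, 49.3, 26],
    [-20.8, 0, 49.3, 26],
  ],
  grip=7,
)

```text
time: 1.3
tcp_pos: [0.5641, -0.191, 0.2534]
orientation: [-0.478, 0.478, -0.521, 0.521]
wrist_force: [0.7, -0.8, -0.4]
width: 0.825
```

```bash
python3 -c "
from h import *
go(.592,-.164,.17,-95)
cap('side','side1');cap('top','top1')"
```

```text
inc [-2.93  8.34  2.55] 0.1 now [ 0.5641 -0.191   0.2534] -94.9 F [ 0.7  -0.79 -0.4 ] w 0.825 t 1.3 j6 1.13 rows~ 2.2 0.0 tilt 0.01
```

View pics/side1.png

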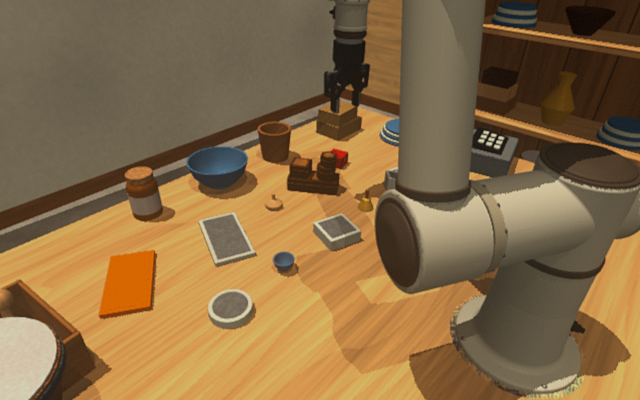

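View pics/top1.png

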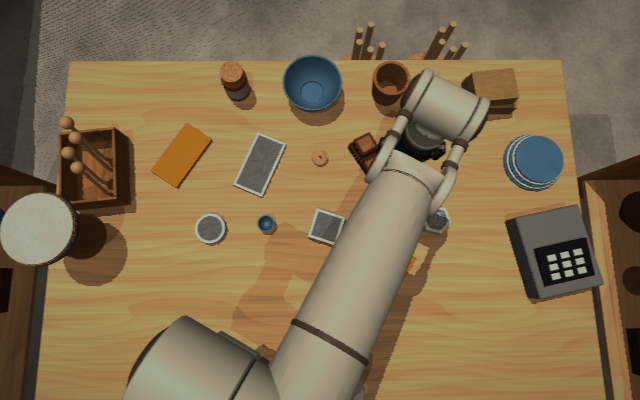

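The gripper hangs above the stack at (347,90) in the side view. The hex stand is partly hidden behind the arm there, at about (390,178), so I'll measure its height later. Next I go over the hex box.

>>> move_arm(
  increments=[
    [-2.9, 3, 2.6, 0],
    [-2.9, 6, 2.6, 0],
    [-2.9, 8.3, 2.6, 0],
    [-2.9, 8.3, 2.6, 0],
    [-2.9, 8.3, 2.6, 0],
    [-2.9, 8.3, 2.6, 0],
  ],
)

```text
time: 1.9
tcp_pos: [0.5919, -0.1672, 0.1723]
orientation: [-0.478, 0.478, -0.52, 0.522]
wrist_force: [-0.5, -0.4, 1.2]
width: 0.818
```

```bash
python3 -c "
from h import *
go(.592,-.164,.103,-95)
c=cap('side')
cv2.imwrite('pics/s2.png',cv2.resize(c['frame'][70:210,250:420,::-1],(720,593),interpolation=cv2.INTER_CUBIC))"
```

```text
inc [-0.33  6.93 -0.03] 0.1 now [ 0.5919 -0.1672  0.1723] -94.9 F [-0.52 -0.4   1.19] w 0.818 t 1.9 j6 1.19 rows~ 1.7 0.0 tilt 0.16
```

View pics/s2.png

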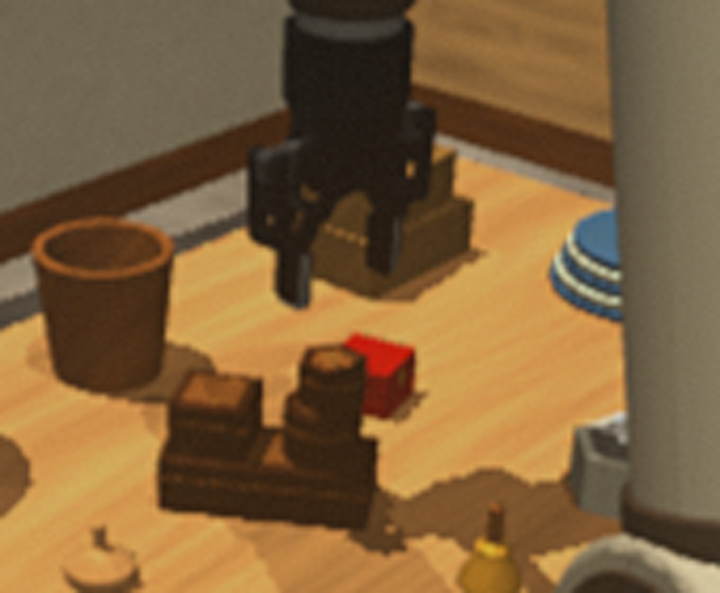

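The open jaws straddle the hex box, with fingertips at (290,300) and (385,270) in the crop and the hex top at (335,360). I go down.

>>> move_arm(
  increments=[
    [-0.2, 1.5, 0, 0],
    [-0.2, 3, 0, 0],
    [-0.2, 4.5, 0, 0],
    [-0.2, 5.5, 0, 0],
    [-0.2, 6.3, 0, 0],
    [-0.2, 6.9, 0, 0],
    [-0.2, 6.9, 0, 0],
    [-0.2, 6.9, 0, 0],
  ],
)

```text
time: 2.62
tcp_pos: [0.5918, -0.1644, 0.1018]
orientation: [-0.478, 0.478, -0.521, 0.521]
wrist_force: [0.8, -0.4, 0.1]
width: 0.815
```

```bash
python3 -c "
from h import *
go(.592,-.164,.103,-95)
c=cap('side')
cv2.imwrite('pics/s3.png',cv2.resize(c['frame'][110:210,260:380,::-1],(720,600),interpolation=cv2.INTER_CUBIC))"
```

```text
inc [-0.04 -0.12  0.02] 0.1 now [ 0.5918 -0.1644  0.1018] -94.9 F [ 0.85 -0.38  0.08] w 0.815 t 2.62 j6 1.19 rows~ 0.0 0.0 tilt 0.04
```

View pics/s3.png

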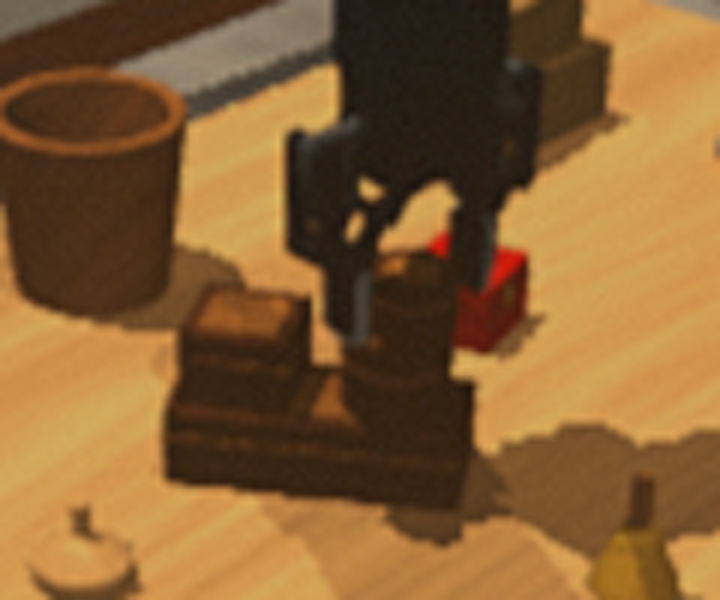

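>>> move_arm(
  increments=[
    [0, -0.1, 0, 0],
    [0, -0.1, 0, 0],
    [0, -0.1, 0, 0],
    [0, -0.1, 0, 0],
    [0, -0.1, 0, 0],
    [0, -0.1, 0, 0],
    [0, -0.1, 0, 0],
    [0, -0.1, 0, 0],
  ],
  grip=2,
  force=30,
)

```text
time: 3.33
tcp_pos: [0.5921, -0.1645, 0.1033]
orientation: [-0.479, 0.478, -0.52, 0.521]
wrist_force: [-0.4, -0.8, 6.3]
width: 0.462
```

>>> move_arm(
  increments=[
    [0, -0.5, 0, 0],
    [0, -1, 0, 0],
    [0, -2, 0, 0],
    [0, -3, 0, 0],
    [0, -4.5, 0, 0],
    [0, -6, 0, 0],
    [0, -6, 0, 0],
    [0, -6, 0, 0],
  ],
)

```text
time: 4.0
tcp_pos: [0.5923, -0.1645, 0.1638]
orientation: [-0.479, 0.478, -0.52, 0.522]
wrist_force: [-1.1, 0.3, -1.2]
width: 0.463
```

```bash
python3 -c "
from h import *
go(.453,-.315,.15,-95)
c=cap('side')
cv2.imwrite('pics/s4.png',cv2.resize(c['frame'][90:210,260:404,::-1],(720,600),interpolation=cv2.INTER_CUBIC))"
```

```text
inc [ 16.17   1.37 -12.6 ] 0.1 now [ 0.5923 -0.1645  0.1638] -94.9 F [-1.07  0.3  -1.19] w 0.463 t 4.0 j6 1.19 rows~ 4.9 0.0 tilt 0.17
```

View pics/s4.png

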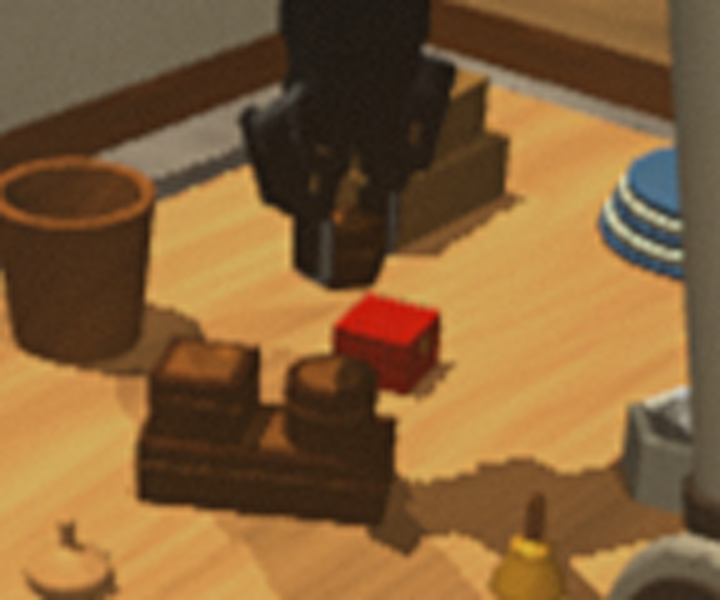

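>>> move_arm(
  increments=[
    [1, 0, -0.8, 0],
    [3, 0, -2.4, 0],
    [6, 0, -4.8, 0],
    [9, 0, -7.1, 0],
    [12, 0, -9.4, 0],
    [14.5, 0, -11.3, 0],
    [16.2, 0.5, -12.6, 0],
    [16.2, 1.4, -12.6, 0],
    [16.2, 1.4, -12.6, 0],
    [16.2, 1.4, -12.6, 0],
    [16.2, 1.4, -12.6, 0],
  ],
)

```text
time: 4.97
tcp_pos: [0.4523, -0.314, 0.1479]
orientation: [0.479, -0.478, 0.521, -0.52]
wrist_force: [0.6, -1.2, -0.5]
width: 0.46
```

```bash
python3 -c "
from h import *
go(.453,-.315,.0665,-95)
c=cap('side','side5');cap('top','top5')"
```

```text
inc [0.1  8.14 0.08] 0.2 now [ 0.4523 -0.314   0.1479] -94.8 F [ 0.57 -1.21 -0.51] w 0.46 t 4.97 j6 0.83 rows~ 2.0 0.0 tilt 0.06
```

View pics/side5.png

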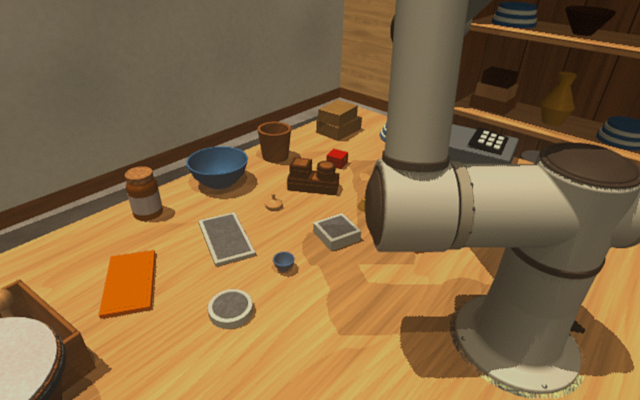

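View pics/top5.png

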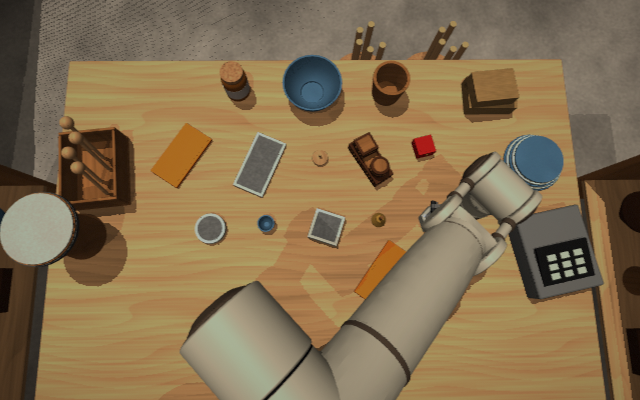

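The hex box hangs over its stand, with the gripper at about (437,208) in the top view, and the arm hides the stand in the side view. I check the stand's height from the rim corner seen in the earlier side crop, at about (385.6,171.6).

```bash
python3 -c "
from h import *
T=cap('top');S=cap('side')
im=cv2.imread('pics/top0.png');hsv=cv2.cvtColor(im,cv2.COLOR_BGR2HSV)
m=((hsv[...,1]<70)&(hsv[...,2]>60)).astype(np.uint8)
w=np.zeros_like(m);w[198:242,412:458]=m[198:242,412:458]
c=max(cv2.findContours(w,0,1)[0],key=cv2.contourArea)
h=cv2.convexHull(c)[:,0]
for z in(.03,.04,.05):
  q=np.array([proj(S,plane(T,p,z)) for p in h]); i=q[:,0].argmin(); print(z,h[i],q[i])
"
```

```text
0.03 [430 205] [384.71322134 173.14701203]
0.04 [430 205] [385.00231331 170.6898254 ]
0.05 [430 205] [385.29537844 168.19886817]
```

The rim corner fits a height of about 0.04, so I lower the box gently.

>>> move_arm(
  increments=[
    [0.1, 1.5, 0.1, 0],
    [0.1, 3, 0.1, 0],
    [0.1, 4.5, 0.1, 0],
    [0.1, 6, 0.1, 0],
    [0.1, 7, 0.1, 0],
    [0.1, 7.7, 0.1, 0],
    [0.1, 7.9, 0.1, 0],
    [0.1, 8, 0.1, 0],
    [0.1, 8, 0.1, 0],
  ],
)

```text
time: 5.92
tcp_pos: [0.4535, -0.3163, 0.0689]
orientation: [-0.478, 0.478, -0.52, 0.521]
wrist_force: [0.1, 0.2, -0.3]
width: 0.462
```

>>> move_arm(
  increments=[
    [0, 0.05, 0, 0],
    [0, 0.1, 0, 0],
    [0, 0.15, 0, 0],
    [0, 0.2, 0, 0],
    [0, 0.2, 0, 0],
    [0, 0.2, 0, 0],
  ],
)

```text
time: 6.42
tcp_pos: [0.453, -0.316, 0.0663]
orientation: [-0.478, 0.478, -0.521, 0.521]
wrist_force: [0.3, -0.1, 0.3]
width: 0.46
```

>>> move_arm(
  increments=[
    [0, 0.05, 0, 0],
    [0, 0.1, 0, 0],
    [0, 0.15, 0, 0],
    [0, 0.15, 0, 0],
    [0, 0.15, 0, 0],
  ],
)

```text
time: 6.83
tcp_pos: [0.4531, -0.316, 0.0653]
orientation: [0.478, -0.478, 0.521, -0.521]
wrist_force: [-2.2, 1.6, 4.4]
width: 0.457
```

Contact. I open moderately, then lift.

>>> move_arm(
  increments=[
    [0, 0, 0, 0],
    [0, 0, 0, 0],
    [0, 0, 0, 0],
    [0, 0, 0, 0],
    [0, 0, 0, 0],
  ],
  grip=7,
)

```text
time: 7.25
tcp_pos: [0.453, -0.3159, 0.0646]
orientation: [0.478, -0.478, 0.521, -0.521]
wrist_force: [0.1, -0.1, -0.2]
width: 0.813
```

>>> move_arm(
  increments=[
    [0, -1, 0, 0],
    [0, -3, 0, 0],
    [0, -6, 0, 0],
    [0, -9, 0, 0],
    [0, -12, 0, 0],
    [0, -12, 0, 0],
    [0, -12, 0, 0],
  ],
)

```text
time: 7.83
tcp_pos: [0.4543, -0.3172, 0.1879]
orientation: [-0.478, 0.478, -0.519, 0.523]
wrist_force: [0.2, 0.4, -0.4]
width: 0.823
```

Run:
```python
from h import *
T=cap('top','top6')
cv2.imwrite('pics/ct6.png',cv2.convertScaleAbs(cv2.resize(T['frame'][120:200,330:450,::-1],(780,520),interpolation=cv2.INTER_CUBIC),alpha=1.8))
go(.59,-.165,.15,121)
```

```text
inc [-16.23   3.57  12.33] -35.9 now [ 0.4533 -0.3162  0.1857] -94.9 F [-0.28  0.19 -0.82] w 0.822 t 7.88 j6 0.83 rows~ 5.0 5.0 tilt 0.09
```

View pics/ct6.png

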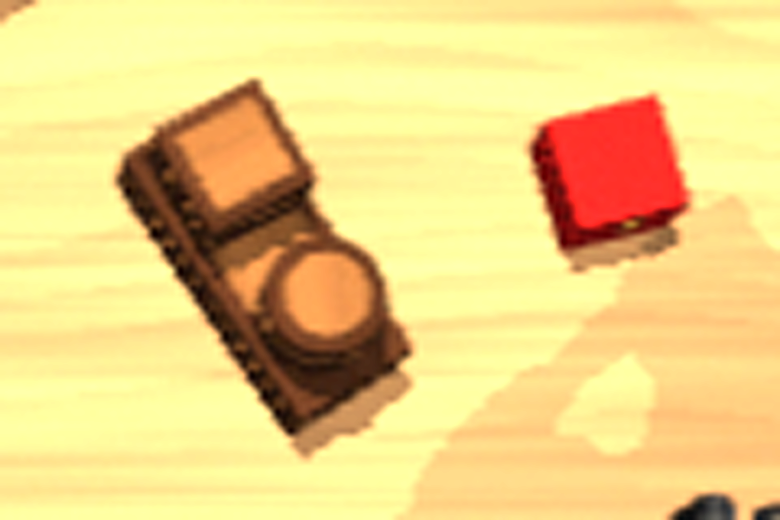

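The stack is unchanged. The round box's top is centred at about (326,294) in the crop. I measure it from both views.

Run:
```python
from h import *
T=cap('top');S=cap('side')
u=np.array([330+326.5/6.5-.5,120+294.5/6.5-.5]); v=np.array([260+332.5/5-.5,90+378/5-.5])
print(plane(T,u,.078),tri(T,u,S,v))
```

```text
[ 0.59625879 -0.15985793  0.078     ] (array([ 0.59675225, -0.16100805,  0.07383864]), np.float64(0.0014843831195370436))
```

>>> move_arm(
  increments=[
    [-2, 0, 1.5, -6],
    [-5, 0, 4, -12],
    [-8.5, 0, 6.5, -18],
    [-12, 0, 9, -24],
    [-14.5, 0, 11, -30],
    [-16.2, 1.5, 12.3, -36],
    [-16.2, 3.5, 12.3, -36],
    [-16.2, 3.5, 12.3, -36],
    [-16.2, 3.5, 12.3, -36],
  ],
)

```text
time: 8.73
tcp_pos: [0.5876, -0.1641, 0.1471]
orientation: [-0.616, 0.616, -0.35, 0.345]
wrist_force: [1.0, 0.1, -0.6]
width: 0.82
```

Run:
```python
from h import *
T=cap('top','top7');S=cap('side','side7')
cv2.imwrite('pics/ct7.png',cv2.convertScaleAbs(cv2.resize(T['frame'][180:260,380:500,::-1],(780,520),interpolation=cv2.INTER_CUBIC),alpha=1.5))
go(.59,-.165,.066,121)
```

```text
inc [-0.    8.4   0.12] 0.1 now [ 0.589  -0.1656  0.15  ] -58.9 F [-0.48 -0.91  0.27] w 0.818 t 8.83 j6 0.56 rows~ 2.0 0.0 tilt 0.02
```

View pics/ct7.png

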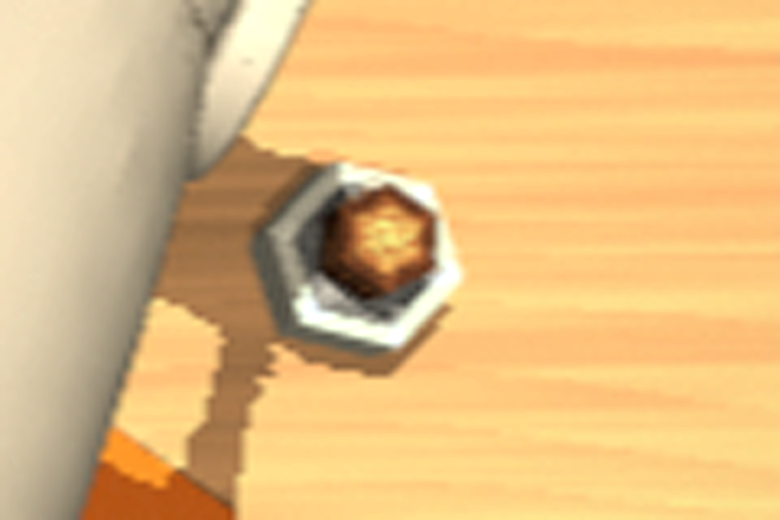

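View pics/side7.png

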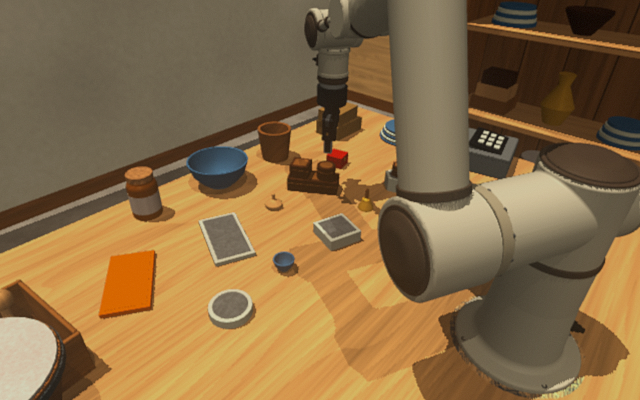

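Run:
```python
from h import *
T=cap('top')
f=lambda x,y:np.array([380+(x+.5)/6.5-.5,180+(y+.5)/6.5-.5])
print('box',plane(T,f(386,241),.07),'rim',plane(T,f(365.7,254),.04))
V=[(340,165),(430,185),(460,272),(398,348),(298,318),(268,235)]
P=np.array([plane(T,f(*v),.04)[:2] for v in V]); print(np.linalg.norm(P-P.mean(0),axis=1).round(4),P.mean(0))
B=np.array([plane(T,f(*v),.07)[:2] for v in [(388,185),(436,210),(435,268),(386,295),(333,265),(336,208)]]);print(B.mean(0),np.linalg.norm(B-B.mean(0),axis=1).round(4))
```

```text
box [ 0.45391903 -0.31424209  0.07      ] rim [ 0.45258165 -0.31471508  0.04      ]
[0.0389 0.0413 0.0403 0.0416 0.0406 0.0418] [ 0.45278036 -0.31472687]
[ 0.45500197 -0.31418151] [0.0224 0.0246 0.0232 0.0234 0.0249 0.0236]
```

The hex box sits within about 2 mm of its stand's centre. Next is the round box at (0.596, -0.160).

```bash
python3 -c "
from h import *
go(.596,-.160,.066,121)"
```

```text
inc [-0.17  8.47  0.87] 0.0 now [ 0.5894 -0.1659  0.1507] -59.0 F [-0.05 -0.13 -0.43] w 0.817 t 8.88 j6 0.56 rows~ 2.0 0.0 tilt 0.06
```

>>> move_arm(
  increments=[
    [-0.2, 0.5, 0.9, 0],
    [-0.2, 1.5, 0.9, 0],
    [-0.2, 3, 0.9, 0],
    [-0.2, 4.5, 0.9, 0],
    [-0.2, 6, 0.9, 0],
    [-0.2, 7.2, 0.9, 0],
    [-0.2, 8, 0.9, 0],
    [-0.2, 8.4, 0.9, 0],
    [-0.2, 8.4, 0.9, 0],
    [-0.2, 8.4, 0.9, 0],
  ],
  grip=7.5,
)

```text
time: 9.72
tcp_pos: [0.5964, -0.1588, 0.0662]
orientation: [0.616, -0.616, 0.347, -0.348]
wrist_force: [-0.5, 0.2, 0.3]
width: 0.875
```

```bash
python3 -c "
from h import *
go(.596,-.160,.066,121)
c=cap('side')
cv2.imwrite('pics/s8.png',cv2.resize(c['frame'][110:210,260:380,::-1],(720,600),interpolation=cv2.INTER_CUBIC))"
```

```text
inc [ 0.08  0.02 -0.1 ] 0.1 now [ 0.5964 -0.1588  0.0662] -58.9 F [-0.54  0.24  0.26] w 0.875 t 9.72 j6 0.57 rows~ 0.0 0.0 tilt 0.04
```

View pics/s8.png

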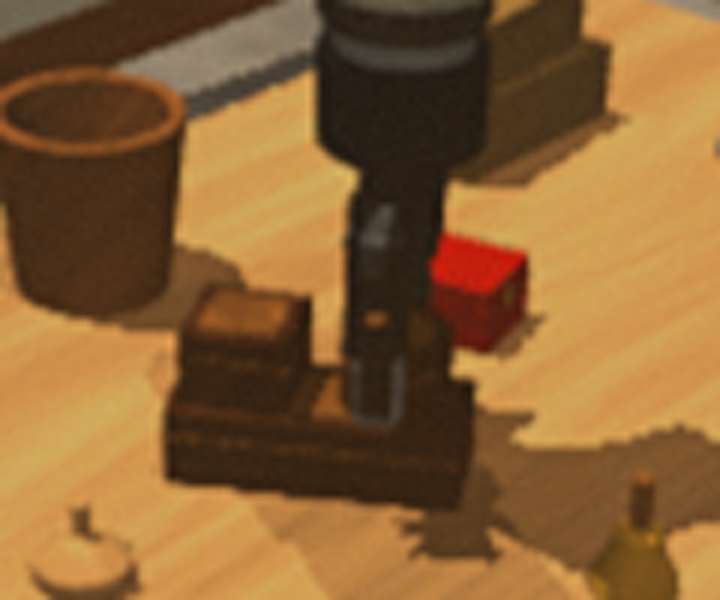

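>>> move_arm(
  increments=[
    [0, 0, -0.1, 0],
    [0, 0, -0.1, 0],
    [0, 0, -0.1, 0],
    [0, 0, -0.1, 0],
    [0, 0, -0.1, 0],
    [0, 0, -0.1, 0],
    [0, 0, -0.1, 0],
  ],
  grip=3.5,
  force=35,
)

```text
time: 10.35
tcp_pos: [0.5959, -0.1596, 0.067]
orientation: [-0.616, 0.616, -0.347, 0.348]
wrist_force: [0.1, 0.1, 5.3]
width: 0.594
```

>>> move_arm(
  increments=[
    [0, -0.5, 0, 0],
    [0, -1, 0, 0],
    [0, -2, 0, 0],
    [0, -4, 0, 0],
    [0, -6.5, 0, 0],
    [0, -9, 0, 0],
    [0, -10, 0, 0],
    [0, -10, 0, 0],
  ],
)

```text
time: 11.02
tcp_pos: [0.5971, -0.16, 0.1696]
orientation: [0.616, -0.616, 0.345, -0.35]
wrist_force: [0.1, -0.6, -0.8]
width: 0.597
```

```bash
python3 -c "
from h import *
go(.4365,.3078,.16,121)
c=cap('side')
cv2.imwrite('pics/s9.png',cv2.resize(c['frame'][90:210,260:404,::-1],(720,600),interpolation=cv2.INTER_CUBIC))"
```

```text
inc [-48.34   0.73  10.44] 0.1 now [ 0.5971 -0.16    0.1696] -58.9 F [ 0.12 -0.55 -0.83] w 0.597 t 11.02 j6 0.57 rows~ 11.9 0.0 tilt 0.38
```

View pics/s9.png

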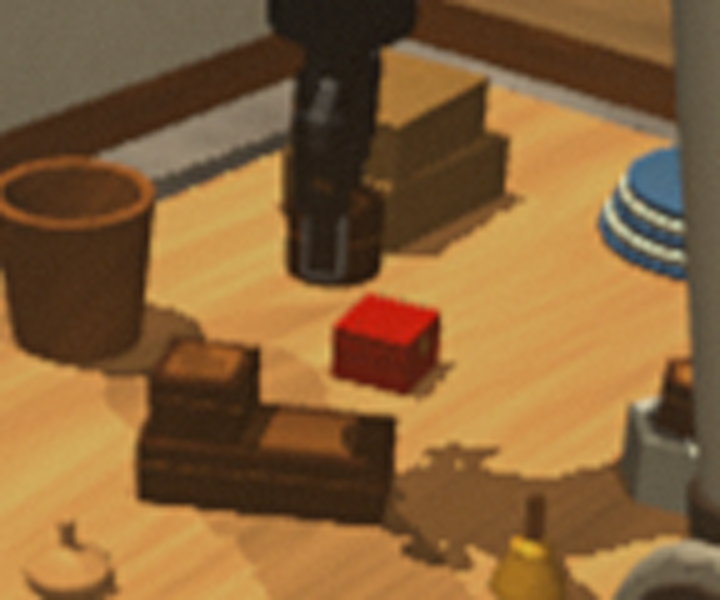

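The round box is held, and the square box is still in place.

>>> move_arm(
  increments=[
    [-1, 0, 0.2, 0],
    [-3, 0, 0.6, 0],
    [-6, 0, 1.3, 0],
    [-10, 0, 2.1, 0],
    [-14, 0, 3, 0],
    [-18, 0, 3.9, 0],
    [-22, 0, 4.7, 0],
    [-26, 0, 5.6, 0],
    [-30, 0, 6.5, 0],
    [-34, 0, 7.3, 0],
    [-37, 0, 8, 0],
    [-40, 0, 8.6, 0],
  ],
)

```text
time: 12.07
tcp_pos: [0.4589, 0.2296, 0.1635]
orientation: [-0.615, 0.617, -0.348, 0.346]
wrist_force: [0.4, 0.6, -1.7]
width: 0.6
```

```bash
python3 -c "
from h import *
go(.4365,.3078,.12,121)"
```

```text
inc [-7.84  4.35  2.15] 0.2 now [0.4589 0.2296 0.1635] -58.8 F [ 0.37  0.55 -1.65] w 0.6 t 12.07 j6 1.25 rows~ 2.2 0.0 tilt 0.25
```

>>> move_arm(
  increments=[
    [-2.5, 0, 0.7, 0],
    [-5, 0.5, 1.4, 0],
    [-7, 1.5, 1.9, 0],
    [-7.8, 3, 2.1, 0],
    [-7.8, 4.2, 2.1, 0],
    [-7.8, 4.3, 2.1, 0],
    [-7.8, 4.3, 2.1, 0],
    [-7.8, 4.3, 2.1, 0],
  ],
)

```text
time: 12.73
tcp_pos: [0.4397, 0.3046, 0.1226]
orientation: [-0.615, 0.616, -0.348, 0.348]
wrist_force: [-0.3, 0.6, -0.3]
width: 0.601
```

```bash
python3 -c "
from h import *
go(.4365,.3078,.05,121)
S=cap('side','side10');T=cap('top')
for n,u in(('bowl',(266,224)),('bell',(378,219))): print(n,plane(T,u,.03))
cv2.imwrite('pics/ct10.png',cv2.convertScaleAbs(cv2.resize(T['frame'][180:260,160:280,::-1],(780,520),interpolation=cv2.INTER_CUBIC),alpha=1.5))
im=S['frame'][150:380,150:400,::-1];cv2.imwrite('pics/s10.png',cv2.resize(im,(650,598),interpolation=cv2.INTER_CUBIC))"
```

```text
inc [-0.44  7.26 -0.11] 0.1 now [0.4397 0.3046 0.1226] -58.9 F [-0.29  0.6  -0.29] w 0.601 t 12.73 j6 1.41 rows~ 1.7 0.0 tilt 0.04
bowl [0.44428477 0.15131229 0.03      ]
bell [ 0.45470381 -0.15719564  0.03      ]
```

View pics/s10.png

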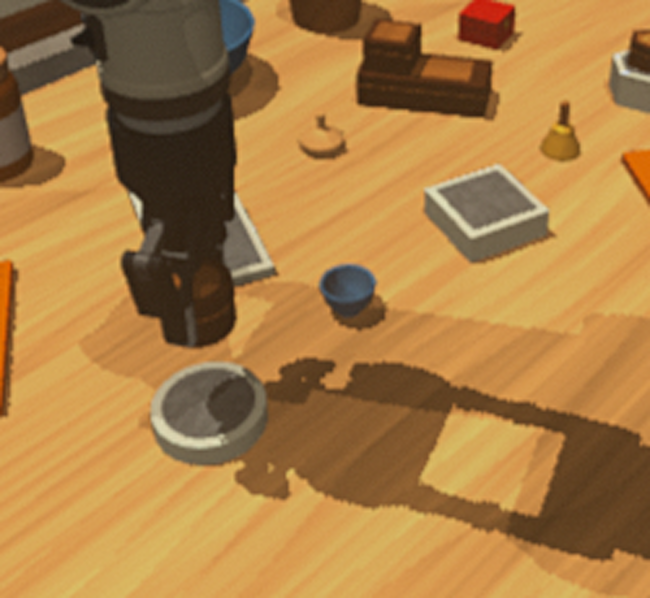

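View pics/ct10.png

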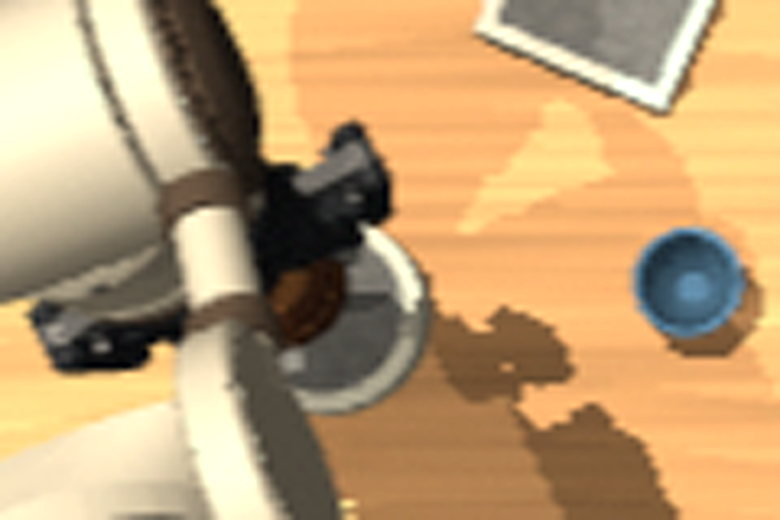

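```bash
python3 -c "
from h import *
S=cap('side');s=ctrl.state();p=s['tcp_pos'];print(p)
for z in(.027,-.011):
  a=np.linspace(0,6.28,200)
  for dx in (0,):
    q=np.array([proj(S,[p[0]+.026*np.cos(t),p[1]+.026*np.sin(t),p[2]-z]) for t in a])
    q=(q-150)*2.6
    print(z,q.min(0),q.max(0))
"
```

```text
[0.44049521 0.30498475 0.12365495]
0.027 [158.26068463 292.38089596] [234.23797289 344.09279508]
-0.011 [151.67167773 251.44332216] [229.84084666 302.18539905]
```

The held box projects within 1 mm of where I expect it. I lower it.

>>> move_arm(
  increments=[
    [-0.2, 1, -0.1, 0],
    [-0.4, 2.5, -0.1, 0],
    [-0.4, 4, -0.1, 0],
    [-0.4, 5.5, -0.1, 0],
    [-0.4, 6.5, -0.1, 0],
    [-0.4, 7, -0.1, 0],
    [-0.4, 7.1, -0.1, 0],
    [-0.4, 7.1, -0.1, 0],
    [-0.4, 7.1, -0.1, 0],
  ],
)

```text
time: 13.63
tcp_pos: [0.4375, 0.3085, 0.0526]
orientation: [0.616, -0.615, 0.347, -0.348]
wrist_force: [-0.3, 0.7, -1.7]
width: 0.598
```

```bash
python3 -c "
from h import *
go(.4365,.308,.047,121)"
```

```text
inc [-0.01  0.56 -0.11] 0.1 now [0.4375 0.3085 0.0526] -58.9 F [-0.33  0.68 -1.67] w 0.598 t 13.63 j6 1.42 rows~ 0.1 0.0 tilt 0.09
```

>>> move_arm(
  increments=[
    [0, 0.1, 0, 0],
    [0, 0.2, -0.1, 0],
    [0, 0.3, -0.1, 0],
    [0, 0.4, -0.1, 0],
    [0, 0.45, -0.1, 0],
    [0, 0.5, -0.1, 0],
    [0, 0.5, -0.1, 0],
    [0, 0.5, -0.1, 0],
  ],
)

```text
time: 14.3
tcp_pos: [0.4359, 0.3078, 0.047]
orientation: [-0.616, 0.616, -0.347, 0.347]
wrist_force: [-2.1, -0.1, 1.8]
width: 0.598
```

>>> move_arm(
  increments=[
    [0, 0.05, 0, 0],
    [0, 0.1, 0, 0],
    [0, 0.1, 0, 0],
    [0, 0.1, 0, 0],
  ],
)

```text
time: 14.63
tcp_pos: [0.4359, 0.3078, 0.0469]
orientation: [-0.616, 0.616, -0.348, 0.347]
wrist_force: [-5.6, -2.8, 11.0]
width: 0.6
```

Firm contact. I release and lift.

>>> move_arm(
  increments=[
    [0, -0.05, 0, 0],
    [0, -0.1, 0, 0],
    [0, -0.1, 0, 0],
    [0, -0.1, 0, 0],
  ],
)

```text
time: 14.97
tcp_pos: [0.4361, 0.3078, 0.047]
orientation: [0.616, -0.616, 0.347, -0.348]
wrist_force: [-2.3, 0.3, 3.3]
width: 0.601
```

>>> move_arm(
  increments=[
    [0, 0, 0, 0],
    [0, 0, 0, 0],
    [0, 0, 0, 0],
    [0, 0, 0, 0],
    [0, 0, 0, 0],
  ],
  grip=7.8,
)

```text
time: 15.38
tcp_pos: [0.4359, 0.3077, 0.0467]
orientation: [0.616, -0.616, 0.348, -0.348]
wrist_force: [0.2, 0.4, 0.1]
width: 0.914
```

>>> move_arm(
  increments=[
    [0, -1, 0, 0],
    [0, -3, 0, 0],
    [0, -6, 0, 0],
    [0, -9, 0, 0],
    [0, -12, 0, 0],
    [0, -12, 0, 0],
  ],
)

```text
time: 15.88
tcp_pos: [0.4398, 0.3095, 0.1746]
orientation: [0.619, -0.612, 0.345, -0.35]
wrist_force: [0.7, 0.3, 0.5]
width: 0.907
```

```bash
python3 -c "
from h import *
go(.6562,-.124,.165,118)
S=cap('side','side11');T=cap('top','top11')
cv2.imwrite('pics/s11.png',cv2.resize(S['frame'][270:350,180:290,::-1],(715,520),interpolation=cv2.INTER_CUBIC))
cv2.imwrite('pics/ct11.png',cv2.convertScaleAbs(cv2.resize(T['frame'][120:200,330:450,::-1],(780,520),interpolation=cv2.INTER_CUBIC),alpha=1.8))"
```

```text
inc [48.29  1.01 -3.9 ] 3.1 now [0.4398 0.3095 0.1746] -58.9 F [0.71 0.28 0.53] w 0.907 t 15.88 j6 1.42 rows~ 11.6 0.4 tilt 0.74
```

View pics/ct11.png

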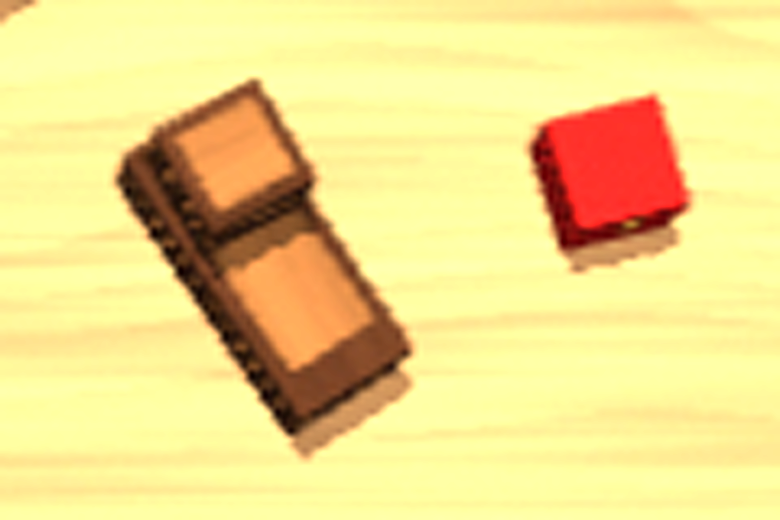

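View pics/s11.png

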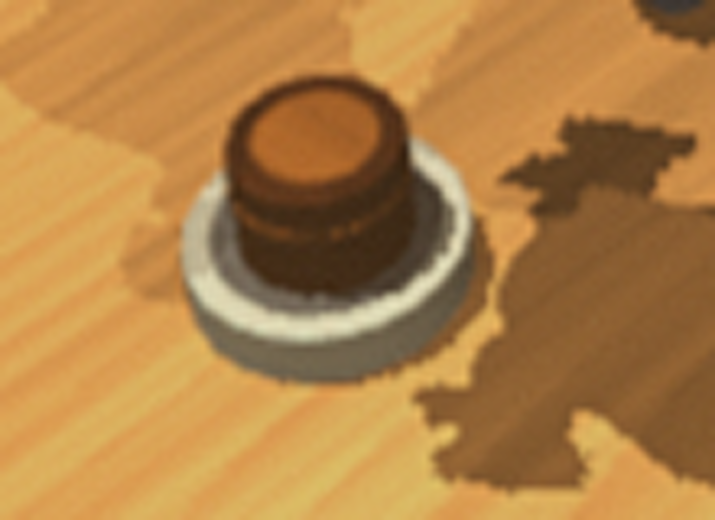

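The round box stands well inside its felt, with an even margin all round in the side crop. Next is the square box at (0.656, -0.124), yaw about 27°.

>>> move_arm(
  increments=[
    [2, 0, 0, 0],
    [5, 0, -0.3, 0],
    [9, 0, -0.7, 0],
    [13, 0, -1, 0],
    [17, 0, -1.3, 0],
    [21, 0, -1.6, 0],
    [25, 0, -2, 0],
    [29, 0, -2.3, 0],
    [33, 0, -2.6, 1],
    [37, 0, -3, 2],
    [41, 0, -3.3, 3],
    [45, 0, -3.6, 4],
  ],
)

```text
time: 16.98
tcp_pos: [0.6371, -0.0977, 0.1648]
orientation: [-0.603, 0.603, -0.37, 0.368]
wrist_force: [1.2, 1.6, 0.3]
width: 0.913
```

```bash
python3 -c "
from h import *
go(.6562,-.124,.13,117)"
```

```text
inc [3.22 3.47 0.51] 0.1 now [ 0.6371 -0.0977  0.1648] -62.9 F [1.22 1.61 0.33] w 0.913 t 16.98 j6 0.76 rows~ 1.1 0.0 tilt 0.2
```

>>> move_arm(
  increments=[
    [2, 0, 0.5, 0],
    [3.2, 1, 0.5, 0],
    [3.2, 3, 0.5, 0],
    [3.2, 3.5, 0.5, 0],
    [3.2, 3.5, 0.5, 0],
    [3.2, 3.5, 0.5, 0],
  ],
)

```text
time: 17.48
tcp_pos: [0.6558, -0.1215, 0.1307]
orientation: [-0.603, 0.604, -0.37, 0.368]
wrist_force: [-0.4, 0.3, 0.5]
width: 0.913
```

```bash
python3 -c "
from h import *
go(.6562,-.124,.066,117)
c=cap('side')
cv2.imwrite('pics/s12.png',cv2.resize(c['frame'][110:210,260:380,::-1],(720,600),interpolation=cv2.INTER_CUBIC))"
```

```text
inc [ 0.25  6.47 -0.07] 0.2 now [ 0.6558 -0.1215  0.1307] -62.8 F [-0.38  0.25  0.49] w 0.913 t 17.48 j6 0.73 rows~ 1.6 0.0 tilt 0.16
```

View pics/s12.png

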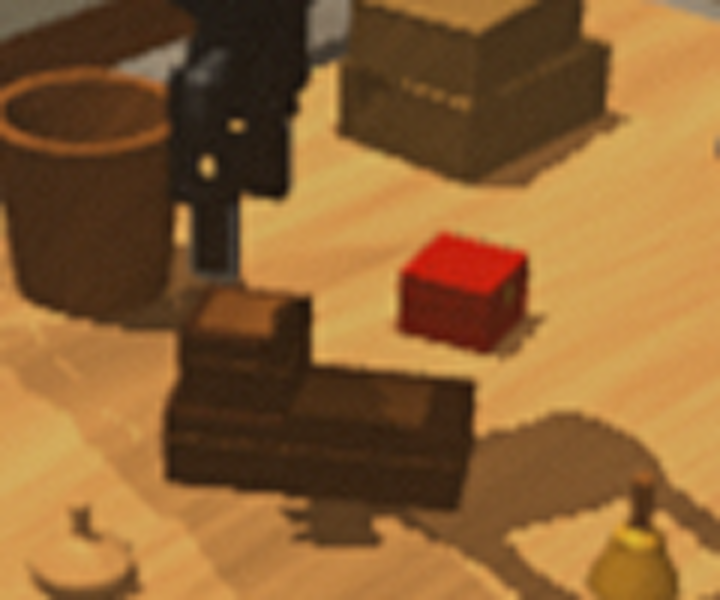

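The finger at (215,240) in the crop is beside the square box and clear of the pot. I go down.

>>> move_arm(
  increments=[
    [0.1, 0.5, 0, 0],
    [0.2, 1.5, -0.1, 0],
    [0.2, 3, -0.1, 0],
    [0.2, 4.5, -0.1, 0],
    [0.2, 5.5, -0.1, 0],
    [0.2, 6.2, -0.1, 0],
    [0.2, 6.4, -0.1, 0],
    [0.2, 6.4, -0.1, 0],
    [0.2, 6.4, -0.1, 0],
  ],
)

```text
time: 18.28
tcp_pos: [0.6571, -0.1246, 0.0681]
orientation: [0.603, -0.603, 0.369, -0.369]
wrist_force: [0.5, 0.0, 0.0]
width: 0.913
```

```bash
python3 -c "
from h import *
go(.6562,-.124,.066,117)"
```

```text
inc [-0.1   0.21 -0.05] 0.1 now [ 0.6571 -0.1246  0.0681] -62.9 F [0.5  0.01 0.02] w 0.913 t 18.28 j6 0.73 rows~ 0.1 0.0 tilt 0.04
```

>>> move_arm(
  increments=[
    [0, 0.1, 0, 0],
    [0, 0.1, 0, 0],
    [0, 0.1, 0, 0],
    [0, 0.1, 0, 0],
    [0, 0.1, 0, 0],
    [0, 0.1, 0, 0],
    [0, 0.1, 0, 0],
    [0, 0.1, 0, 0],
  ],
  grip=3.5,
)

```text
time: 18.95
tcp_pos: [0.6574, -0.1248, 0.0678]
orientation: [0.603, -0.603, 0.368, -0.369]
wrist_force: [0.8, 0.3, 5.1]
width: 0.604
```

>>> move_arm(
  increments=[
    [0, -0.5, 0, 0],
    [0, -1, 0, 0],
    [0, -2, 0, 0],
    [0, -4, 0, 0],
    [0, -6.5, 0, 0],
    [0, -9, 0, 0],
    [0, -10, 0, 0],
    [0, -10, 0, 0],
  ],
)

```text
time: 19.62
tcp_pos: [0.6587, -0.1252, 0.1709]
orientation: [0.604, -0.603, 0.366, -0.371]
wrist_force: [0.5, -0.4, -1.2]
width: 0.603
```

```bash
python3 -c "
from h import *
go(.4355,-.0142,.12,-109.1);go(.4355,-.0142,.12,-19.1)
S=cap('side')
p=ctrl.state()['tcp_pos'];M=rot(ctrl.state()['orientation'])
cv2.imwrite('pics/s13.png',cv2.resize(S['frame'][90:210,260:404,::-1],(720,600),interpolation=cv2.INTER_CUBIC))"
```

```text
inc [-20.08   4.92 -14.82] 46.2 now [ 0.6587 -0.1252  0.1709] -62.9 F [ 0.46 -0.37 -1.19] w 0.603 t 19.62 j6 0.73 rows~ 6.1 6.5 tilt 0.39
inc [-20.08   4.92 -14.82] -43.8 now [ 0.6587 -0.1252  0.1709] -62.9 F [ 0.46 -0.37 -1.19] w 0.603 t 19.62 j6 0.73 rows~ 6.1 6.1 tilt 0.39
```

View pics/s13.png

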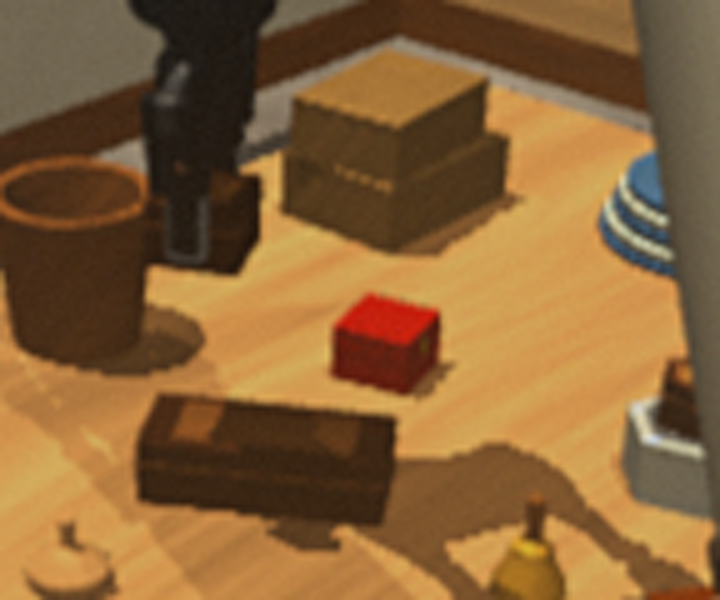

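```bash
python3 -c "
from h import *
S=cap('side');s=ctrl.state();p=s['tcp_pos'];M=rot(s['orientation']);x,z=M[:,0],M[:,2]
for a in(-1,1):
  for b in(-1,1): print(a,b,(proj(S,p+a*.026*x+b*.026*z-[0,0,.028])-[260,90])*5)
"
```

```text
-1 -1 [237.90545426 283.87766311]
-1 1 [143.2503859  271.31404833]
1 -1 [263.05065786 243.27270785]
1 1 [171.64408609 231.51079277]
```

>>> move_arm(
  increments=[
    [-2, 0, -1.5, -5],
    [-5, 0, -3.7, -11],
    [-8, 0, -6, -17],
    [-11, 0, -8.2, -23],
    [-14, 0, -10.4, -29],
    [-17, 0, -12.6, -35],
    [-19, 1, -14, -40],
    [-20.1, 3, -14.8, -44],
    [-20.1, 4.5, -14.8, -44],
    [-20.1, 4.9, -14.8, -44],
    [-20.1, 4.9, -14.8, -44],
    [-20.1, 4.9, -14.8, -44],
  ],
)

```text
time: 20.72
tcp_pos: [0.4334, -0.0132, 0.1175]
orientation: [0.698, -0.697, 0.116, -0.116]
wrist_force: [0.8, -1.3, -0.6]
width: 0.603
```

```bash
python3 -c "
from h import *
go(.4355,-.0142,.06,-19.1)
S=cap('side');T=cap('top')
cv2.imwrite('pics/s14.png',cv2.resize(S['frame'][140:280,280:440,::-1],(685,600),interpolation=cv2.INTER_CUBIC))"
```

```text
inc [ 0.24  5.75 -0.02] 0.2 now [ 0.4334 -0.0132  0.1175] -18.9 F [ 0.76 -1.25 -0.59] w 0.603 t 20.72 j6 0.02 rows~ 1.4 0.0 tilt 0.07
```

View pics/s14.png

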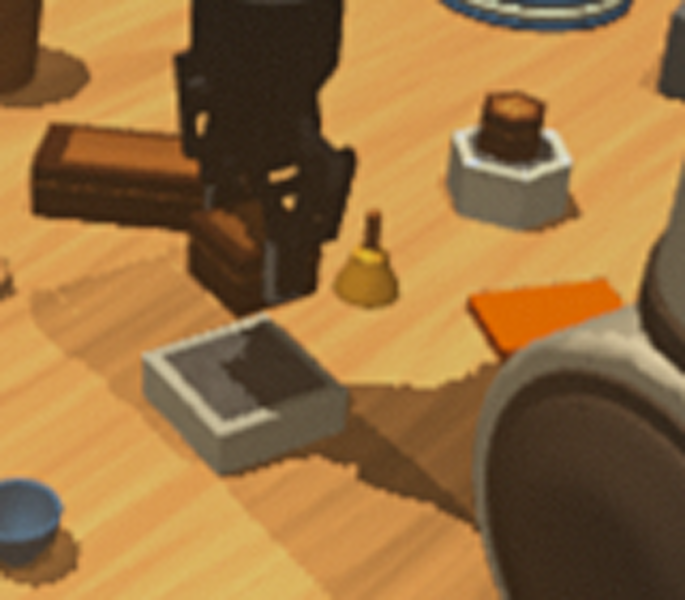

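```bash
python3 -c "
from h import *
S=cap('side');s=ctrl.state();p=s['tcp_pos'];M=rot(s['orientation']);x,z=M[:,0],M[:,2]
print(p)
for h in(.028,-.010):
 for a in(-1,1):
  for b in(-1,1): print(h,a,b,(proj(S,p+a*.026*x+b*.026*z-[0,0,h])-[280,140])*4.286)
im=cv2.resize(S['frame'][170:220,310:370,::-1],(720,600),interpolation=cv2.INTER_CUBIC);cv2.imwrite('pics/s15.png',cv2.convertScaleAbs(im,alpha=2))
"
```

```text
[ 0.43441124 -0.01354446  0.11863625]
0.028 -1 -1 [316.91734489 287.70163233]
0.028 -1 1 [233.88561194 314.23477942]
0.028 1 -1 [264.35735991 240.65025493]
0.028 1 1 [183.28501654 265.09255744]
-0.01 -1 -1 [321.962761   227.49096174]
-0.01 -1 1 [237.17000032 253.15756275]
-0.01 1 -1 [268.09080957 181.7285817 ]
-0.01 1 1 [185.33800773 205.322711  ]
```

View pics/s15.png

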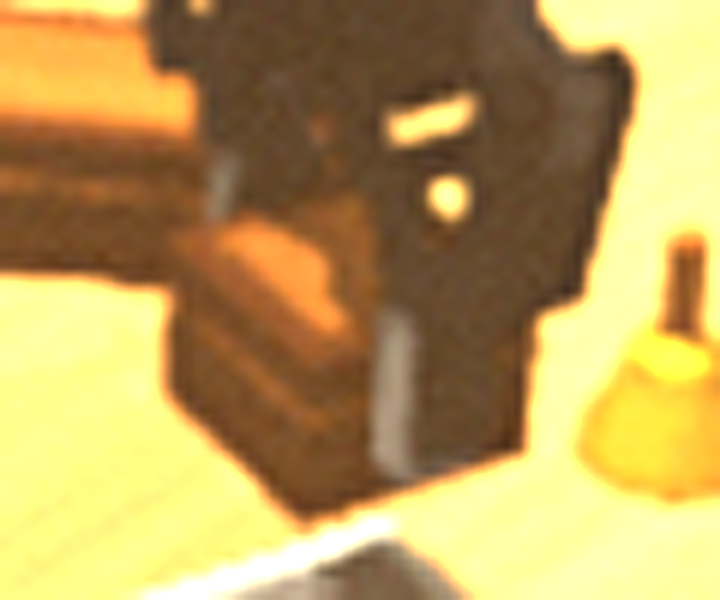

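The held square box projects within about 1–2 mm of prediction and is level. I lower it.

>>> move_arm(
  increments=[
    [0.1, 0.7, 0, 0],
    [0.15, 2, 0, 0],
    [0.15, 3.5, 0, 0],
    [0.15, 4.6, 0, 0],
    [0.15, 5.3, 0, 0],
    [0.15, 5.5, 0, 0],
    [0.15, 5.6, 0, 0],
    [0.15, 5.6, 0, 0],
    [0.15, 5.6, 0, 0],
  ],
)

```text
time: 21.62
tcp_pos: [0.4355, -0.0138, 0.0625]
orientation: [-0.697, 0.698, -0.115, 0.116]
wrist_force: [-0.7, -0.2, -1.0]
width: 0.605
```

```bash
python3 -c "
from h import *
go(.4355,-.0142,.058,-19.1)"
```

```text
inc [ 0.02  0.45 -0.04] 0.2 now [ 0.4355 -0.0138  0.0625] -18.9 F [-0.65 -0.19 -0.99] w 0.605 t 21.62 j6 0.02 rows~ 0.1 0.0 tilt 0.08
```

>>> move_arm(
  increments=[
    [0, 0.1, 0, 0],
    [0, 0.2, 0, 0],
    [0, 0.3, 0, 0],
    [0, 0.35, 0, 0],
    [0, 0.4, 0, 0],
    [0, 0.45, 0, 0],
    [0, 0.45, 0, 0],
    [0, 0.45, 0, 0],
  ],
)

```text
time: 22.28
tcp_pos: [0.4348, -0.0136, 0.0577]
orientation: [-0.698, 0.698, -0.116, 0.116]
wrist_force: [-2.9, 0.6, 5.7]
width: 0.604
```

Contact. I release and lift.

>>> move_arm(
  increments=[
    [0, 0, 0, 0],
    [0, 0, 0, 0],
    [0, 0, 0, 0],
    [0, 0, 0, 0],
    [0, 0, 0, 0],
  ],
  grip=7.8,
)

```text
time: 22.7
tcp_pos: [0.4348, -0.0136, 0.0573]
orientation: [-0.698, 0.698, -0.116, 0.116]
wrist_force: [-0.2, -0.8, -0.1]
width: 0.915
```

>>> move_arm(
  increments=[
    [0, -1, 0, 0],
    [0, -3, 0, 0],
    [0, -6, 0, 0],
    [0, -9, 0, 0],
    [0, -11, 0, 0],
    [0, -11, 0, 0],
    [0, -11, 0, 0],
  ],
)

```text
time: 23.28
tcp_pos: [0.4358, -0.0139, 0.169]
orientation: [-0.697, 0.698, -0.115, 0.117]
wrist_force: [0.3, 0.2, -1.1]
width: 0.909
```

```bash
python3 -c "
from h import *
S=cap('side','side16');T=cap('top','top16')
cv2.imwrite('pics/s16.png',cv2.resize(S['frame'][130:270,280:440,::-1],(685,600),interpolation=cv2.INTER_CUBIC))
cv2.imwrite('pics/ct16.png',cv2.convertScaleAbs(cv2.resize(T['frame'][120:200,330:450,::-1],(780,520),interpolation=cv2.INTER_CUBIC),alpha=1.8))"
```

```text
(no output)
```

View pics/s16.png

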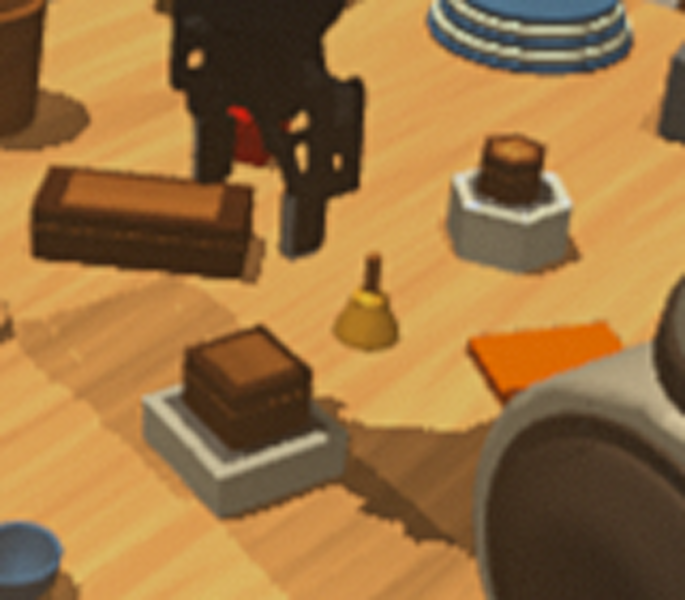

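View pics/ct16.png

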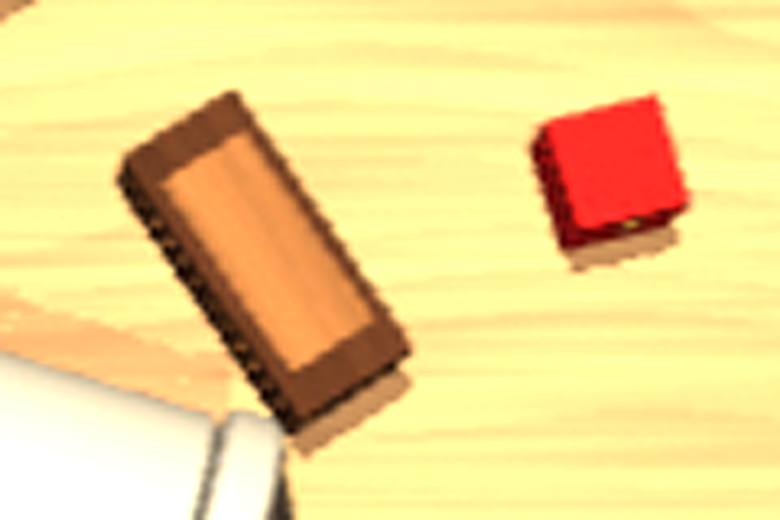

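The square box is centred and aligned on its stand. The long box top has corners at (122,160), (235,92), (410,350) and (300,415) in the crop.

```bash
python3 -c "
from h import *
S=cap('side');T=cap('top')
f=lambda x,y:np.array([330+(x+.5)/6.5-.5,120+(y+.5)/6.5-.5])
g=lambda x,y:np.array([280+x/4.286-.5,130+y/4.286-.5])
C=[(122,160),(235,92),(410,350),(300,415)]
P=np.array([plane(T,f(*c),.04) for c in C]);print(P.round(4),P.mean(0))
for a,b in((0,1),(1,2),(3,2),(0,3)):
  d=P[b]-P[a];print(np.degrees(np.arctan2(d[1],d[0])),np.linalg.norm(d))
print(tri(T,f(235,92),S,g(50,168)),tri(T,f(410,350),S,g(253,185)))
go(*P.mean(0)[:2],.12,121.5)
"
```

```text
[[ 0.6674 -0.08    0.04  ]
 [ 0.698  -0.1304  0.04  ]
 [ 0.5813 -0.2018  0.04  ]
 [ 0.5531 -0.1532  0.04  ]] [ 0.62493444 -0.14135397  0.04      ]
-58.697700794361914 0.05892795747224411
-148.55154235587813 0.13682598005777266
-59.887336970828414 0.05613385315243691
-147.36533203362595 0.13569679556008563
(array([ 0.70018184, -0.1309344 ,  0.03463934]), np.float64(0.0007710218761371842)) (array([ 0.58186066, -0.20188545,  0.03864291]), np.float64(0.0006228627486740134))
inc [22.25  4.52 -5.94] 39.6 now [ 0.4338 -0.0133  0.1659] -18.9 F [ 0.25  1.06 -0.59] w 0.911 t 23.48 j6 0.02 rows~ 5.6 5.5 tilt 0.17
```

>>> move_arm(
  increments=[
    [2, 0, -0.5, 6],
    [5, 0, -1.3, 12],
    [9, 0, -2.4, 19],
    [13, 0, -3.5, 26],
    [17, 0, -4.6, 33],
    [20.5, 1, -5.5, 39.6],
    [22.2, 3, -5.9, 39.6],
    [22.2, 4.5, -5.9, 39.6],
    [22.2, 4.5, -5.9, 39.6],
    [22.2, 4.5, -5.9, 39.6],
    [22.2, 4.5, -5.9, 39.6],
  ],
)

```text
time: 24.4
tcp_pos: [0.6255, -0.1408, 0.1224]
orientation: [-0.617, 0.617, -0.345, 0.345]
wrist_force: [0.2, 0.1, -0.5]
width: 0.915
```

```bash
python3 -c "
from h import *
go(.625,-.1414,.03,121.5)
c=cap('side')
cv2.imwrite('pics/s17.png',cv2.resize(c['frame'][110:210,260:380,::-1],(720,600),interpolation=cv2.INTER_CUBIC))"
```

```text
inc [ 0.03  9.24 -0.07] 0.0 now [ 0.6255 -0.1408  0.1224] -58.5 F [ 0.2   0.08 -0.46] w 0.915 t 24.4 j6 0.61 rows~ 2.2 0.0 tilt 0.04
```

View pics/s17.png

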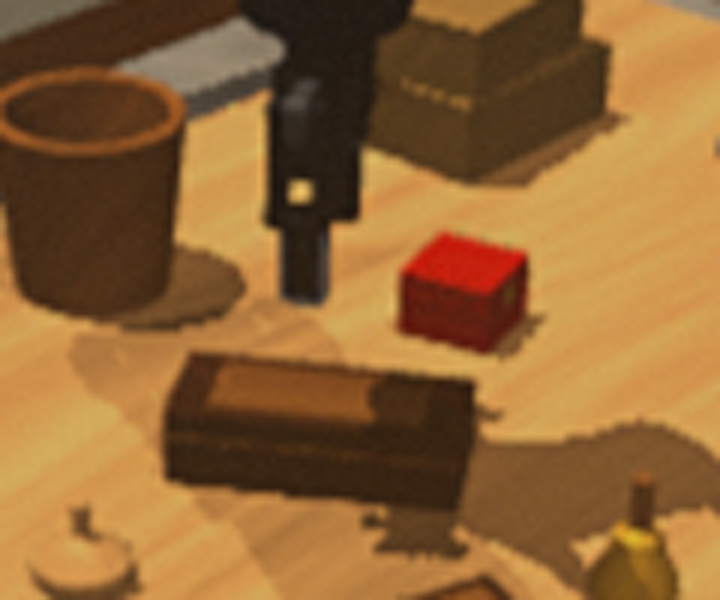

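The jaws are centred over the long box, with the finger at (305,270) above the box midpoint. I go down.

>>> move_arm(
  increments=[
    [0, 1, -0.1, 0],
    [0, 2.5, -0.1, 0],
    [0, 4, -0.1, 0],
    [0, 5.5, -0.1, 0],
    [0, 7, -0.1, 0],
    [0, 8.2, -0.1, 0],
    [0, 9, -0.1, 0],
    [0, 9.2, -0.1, 0],
    [0, 9.2, -0.1, 0],
    [0, 9.2, -0.1, 0],
  ],
)

```text
time: 25.28
tcp_pos: [0.6255, -0.142, 0.031]
orientation: [0.617, -0.617, 0.345, -0.346]
wrist_force: [-0.8, 0.2, -0.2]
width: 0.916
```

>>> move_arm(
  increments=[
    [0, 0, 0, 0],
    [0, 0, 0, 0],
    [0, 0, 0, 0],
    [0, 0, 0, 0],
    [0, 0, 0, 0],
    [0, 0, 0, 0],
    [0, 0, 0, 0],
  ],
  grip=4.5,
  force=60,
)

```text
time: 25.87
tcp_pos: [0.6261, -0.1422, 0.0318]
orientation: [0.617, -0.617, 0.344, -0.346]
wrist_force: [-0.5, 0.2, 6.5]
width: 0.692
```

>>> move_arm(
  increments=[
    [0, -0.5, 0, 0],
    [0, -1, 0, 0],
    [0, -2, 0, 0],
    [0, -4, 0, 0],
    [0, -6, 0, 0],
    [0, -8, 0, 0],
    [0, -8, 0, 0],
    [0, -8, 0, 0],
    [0, -8, 0, 0],
  ],
)

```text
time: 26.62
tcp_pos: [0.6241, -0.1414, 0.109]
orientation: [-0.617, 0.617, -0.346, 0.345]
wrist_force: [-0.6, 0.5, -3.8]
width: 0.692
```

```bash
python3 -c "
from h import *
go(.6207,.1737,.1,66.4)
c=cap('side')
cv2.imwrite('pics/s18.png',cv2.resize(c['frame'][90:210,260:404,::-1],(720,600),interpolation=cv2.INTER_CUBIC))"
```

```text
inc [-27.03   0.93  16.19] 55.1 now [ 0.6241 -0.1414  0.109 ] -58.5 F [-0.59  0.47 -3.81] w 0.692 t 26.62 j6 0.61 rows~ 7.6 7.7 tilt 0.12
```

View pics/s18.png

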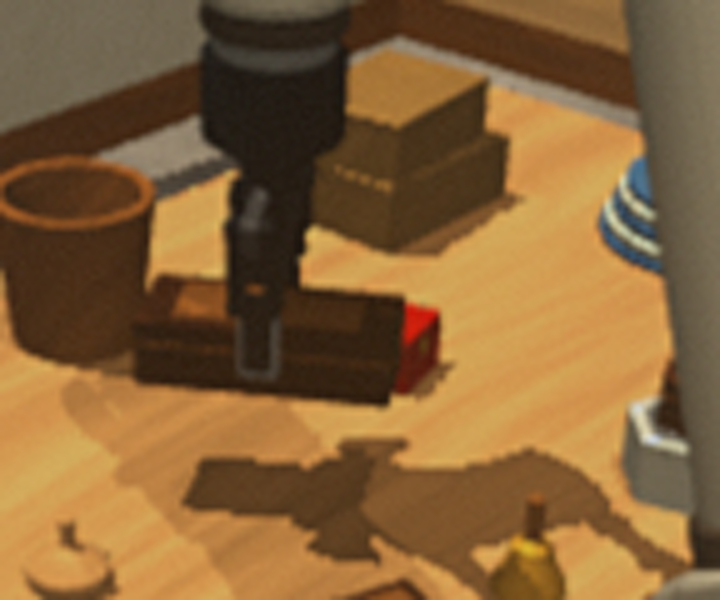

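>>> move_arm(
  increments=[
    [-1, -0.5, 0.6, 2],
    [-3, -1, 1.8, 7],
    [-6, -1.5, 3.6, 13],
    [-9, -1.5, 5.4, 19],
    [-12, -1.5, 7.2, 25],
    [-15, -1.5, 9, 31],
    [-18, -1.5, 10.8, 37],
    [-21, -1.5, 12.6, 43],
    [-24, -1, 14.4, 49],
    [-26, 0, 15.6, 53],
    [-27, 0.5, 16.2, 55],
    [-27, 0.9, 16.2, 55],
  ],
)

```text
time: 27.67
tcp_pos: [0.6196, 0.176, 0.0983]
orientation: [0.387, -0.39, 0.592, -0.59]
wrist_force: [-0.2, 0.8, -3.2]
width: 0.691
```

>>> move_arm(
  increments=[
    [0, 0, 0, 0],
    [0, 0, 0, 0],
    [0, 0, 0, 0],
    [0, 0, 0, 0],
  ],
)

```text
time: 28.0
tcp_pos: [0.6223, 0.172, 0.1016]
orientation: [-0.388, 0.387, -0.591, 0.592]
wrist_force: [-0.3, 0.1, -2.5]
width: 0.69
```

```bash
python3 -c "
from h import *
c=cap('side');T=cap('top','top19')
go(.6207,.1737,.0465,66.4)
s=ctrl.state();p=s['tcp_pos'];M=rot(s['orientation']);x,z=M[:,0],M[:,2]
k=5;o=[180,150]
for a in(-1,1):
  for b in(-1,1): print(a,b,(proj(c,p+a*.03*x+b*.07*z-[0,0,.0315])-o)*k)
cv2.imwrite('pics/s19.png',cv2.resize(c['frame'][150:270,180:324,::-1],(720,600),interpolation=cv2.INTER_CUBIC))"
```

```text
inc [-0.06  5.53 -0.21] 0.1 now [0.6223 0.1723 0.1018] -113.5 F [-0.6   0.17 -2.82] w 0.693 t 28.1 j6 2.06 rows~ 1.3 0.0 tilt 0.05
-1 -1 [186.09389355 421.309377  ]
-1 1 [113.45008158 254.47888564]
1 -1 [322.4069073  387.29624031]
1 1 [237.41604467 227.56564937]
```

View pics/s19.png

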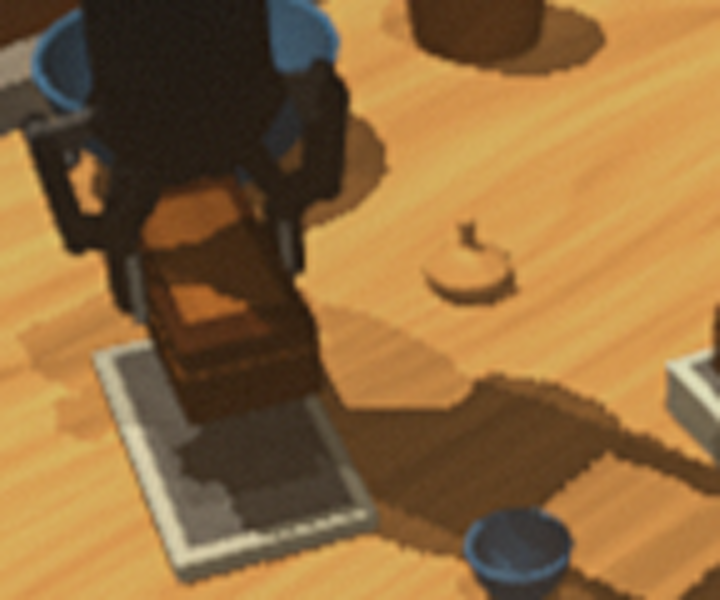

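View pics/top19.png

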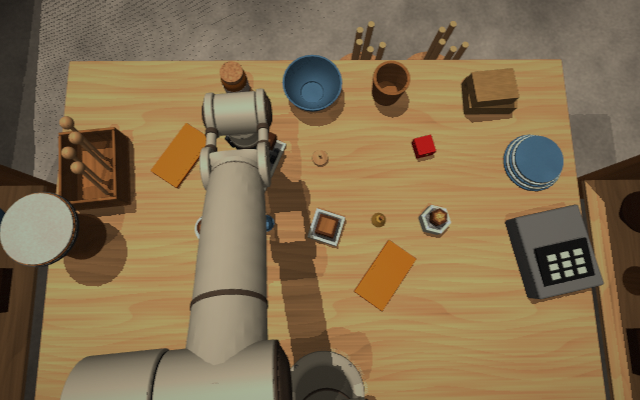

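The long box's near bottom corners at (190,424) and (322,392) match the predicted (186,421) and (322,387) to within 1 px. I lower it.

>>> move_arm(
  increments=[
    [0, 0.7, -0.2, 0],
    [0, 1.8, -0.2, 0],
    [0, 3, -0.2, 0],
    [0, 4.2, -0.2, 0],
    [0, 5, -0.2, 0],
    [0, 5.3, -0.2, 0],
    [0, 5.4, -0.2, 0],
    [0, 5.4, -0.2, 0],
    [0, 5.4, -0.2, 0],
  ],
)

```text
time: 28.85
tcp_pos: [0.6206, 0.1739, 0.0479]
orientation: [-0.388, 0.387, -0.591, 0.591]
wrist_force: [-0.2, 0.5, -2.6]
width: 0.691
```

```bash
python3 -c "
from h import *
go(.6207,.1737,.0435,66.4)"
```

```text
inc [0.02 0.44 0.02] 0.1 now [0.6206 0.1739 0.0479] -113.5 F [-0.21  0.53 -2.55] w 0.691 t 28.85 j6 2.07 rows~ 0.1 0.0 tilt 0.07
```

>>> move_arm(
  increments=[
    [0, 0.1, 0, 0],
    [0, 0.2, 0, 0],
    [0, 0.3, 0, 0],
    [0, 0.35, 0, 0],
    [0, 0.4, 0, 0],
    [0, 0.45, 0, 0],
    [0, 0.45, 0, 0],
    [0, 0.45, 0, 0],
  ],
)

```text
time: 29.52
tcp_pos: [0.6201, 0.1739, 0.0438]
orientation: [-0.388, 0.388, -0.591, 0.591]
wrist_force: [-4.8, -0.5, 5.7]
width: 0.69
```

Contact. I release and lift.

>>> move_arm(
  increments=[
    [0, 0, 0, 0],
    [0, 0, 0, 0],
    [0, 0, 0, 0],
    [0, 0, 0, 0],
    [0, 0, 0, 0],
  ],
  grip=8.2,
)

```text
time: 29.93
tcp_pos: [0.6201, 0.1739, 0.0428]
orientation: [-0.388, 0.388, -0.591, 0.591]
wrist_force: [-0.0, -0.8, 0.2]
width: 0.957
```

>>> move_arm(
  increments=[
    [0, -1, 0, 0],
    [0, -3, 0, 0],
    [0, -6, 0, 0],
    [0, -9, 0, 0],
    [0, -12, 0, 0],
    [0, -15, 0, 0],
    [0, -16, 0, 0],
    [0, -16, 0, 0],
  ],
)

```text
time: 30.6
tcp_pos: [0.6223, 0.1742, 0.2077]
orientation: [-0.39, 0.385, -0.59, 0.593]
wrist_force: [0.6, -0.3, -0.4]
width: 0.959
```

```bash
python3 -c "
from h import *
go(.45,-.45,.25,66.4)"
```

```text
inc [64.1  -4.42  9.08] 0.1 now [0.6223 0.1742 0.2077] -113.5 F [ 0.58 -0.29 -0.35] w 0.959 t 30.6 j6 2.07 rows~ 15.6 0.0 tilt 0.47
```

I move the arm aside for a clear final look.

>>> move_arm(
  increments=[
    [2, -2, 0.3, 0],
    [5, -4, 0.7, 0],
    [9, -4.4, 1.3, 0],
    [13, -4.4, 1.8, 0],
    [17, -4.4, 2.4, 0],
    [21, -4.4, 3, 0],
    [25, -4.4, 3.5, 0],
    [29, -4.4, 4.1, 0],
    [33, -4.4, 4.7, 0],
    [37, -4.4, 5.2, 0],
    [40, -4.4, 5.6, 0],
    [42, -4.4, 5.9, 0],
  ],
)

```text
time: 31.6
tcp_pos: [0.5048, -0.2373, 0.2446]
orientation: [0.386, -0.388, 0.593, -0.591]
wrist_force: [0.5, 0.1, -0.2]
width: 0.96
```

```bash
python3 -c "
from h import *
cap('side','side20');cap('top','top20')
T=cv2.imread('pics/top20.png')
cv2.imwrite('pics/ct20.png',cv2.resize(T[120:250,185:355],(780,596),interpolation=cv2.INTER_CUBIC))
print(ctrl.state()['tcp_pos'])"
```

```text
[ 0.50508009 -0.2373046   0.24459215]
```

View pics/ct20.png

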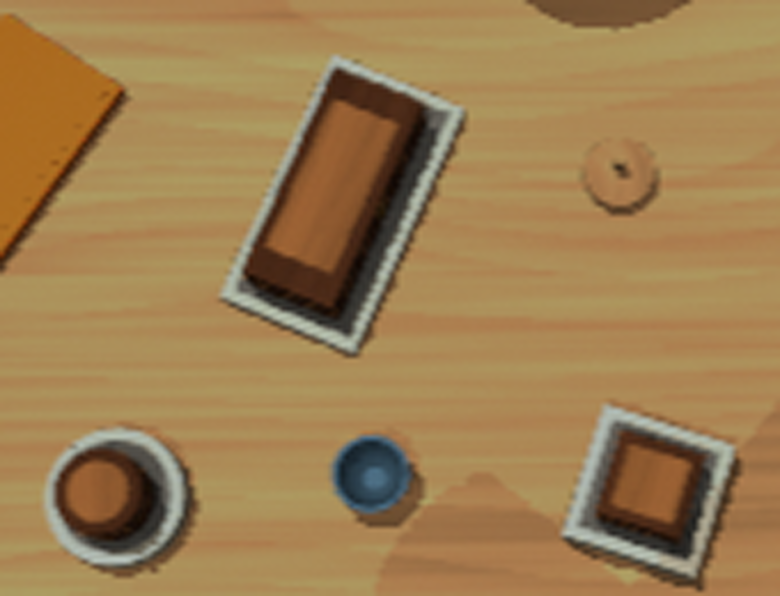

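View pics/side20.png

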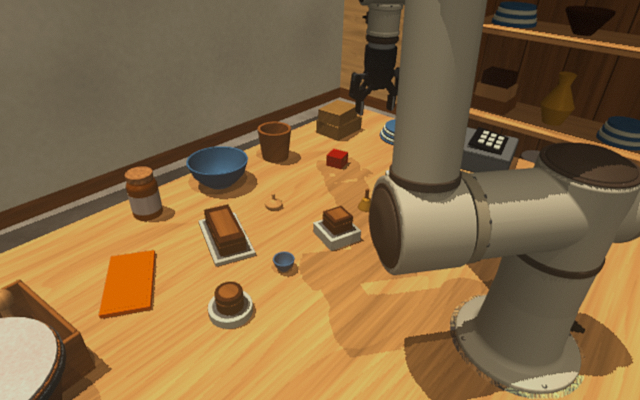

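All the boxes appear on their stands. I measure the box tops against the stand rims.

```bash
python3 -c "
from h import *
T=cap('top');k=780/170
f=lambda x,y:np.array([185+(x+.5)/k-.5,120+(y+.5)/k-.5])
P=lambda L,z:np.array([plane(T,f(*c),z)[:2] for c in L])
ang=lambda a,b:np.degrees(np.arctan2(*(b-a)[::-1]))
for n,b,hb,r,hr in (('long',[(337,68),(425,107),(335,312-12),(245,275)],.052,[(334,57),(465,107),(355,352),(220,297)],.012),
 ('square',[(622,430),(703,455),(678,540),(597,508)],.068,[(607,405),(737,450),(698,582),(562,533)],.03),
 ('round',[(56,492),(143,492),(100,446),(100,537)],.058,[(45,497),(189,497),(117,427),(117,568)],.02)):
  B=P(b,hb);R_=P(r,hr);print(n,'off',((B.mean(0)-R_.mean(0))*1000).round(1),'ang',ang(B[0],B[3]).round(1),ang(R_[0],R_[3]).round(1),ang(B[1],B[2]).round(1),ang(R_[1],R_[2]).round(1))
"
```

```text
long off [-1.4  0.2] ang 157.6 156.2 156.1 156.7
square off [0.9 2.1] ang 161.6 160.1 162.5 162.2
round off [-1.1  1.1] ang -135.1 -134.1 43.5 46.0
```

All offsets are about 2 mm or less and all angles within 1.5°. The bowl and bell look unmoved and the arm is clear, so I hand in.

```bash
python3 -c "
from h import *
print(ticket.finish_job())"
```

```text
the job is handed in; nothing more can be done
None
```

All four boxes are on the stands of their own shape, and I handed the job in at about 32 s. I took the stack apart in the order hex, round, square, long. Each box was lowered until the wrist force showed contact before I released it.

| Box | Offset from stand centre (top view) | Angle to stand |
|---|---|---|
| Long | about 1.4 mm | within 1.5° |
| Square | about 2.3 mm | within 1.5° |
| Round | about 1.6 mm | n/a |
| Hex | about 2 mm (checked right after placing, not re-measured at the end) | n/a |

The bowl, the bell and the red and orange look-alikes looked unmoved in the last pictures, and the arm was touching nothing.

- **Hex stand height:** the arm mostly hid this stand in the side view. I confirmed its height from one rim corner and from the contact force, not from a full two-view measurement.
- **Square box in the air:** just after lifting, its lower edge appeared about 2–3 px higher in the side view than I predicted. A repeat over the stand agreed to about 1 px, so I went on.

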